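# Find the high spot of a knocked cake-turntable rim with a dial gauge

## Robot

A 7-joint arm with a two-finger parallel gripper is mounted at the origin on the work surface. World frame = base frame: x ahead of the robot, y to its left, z up, the work surface at z = 0. Lengths are in m, angles in rad, forces in N, time in s.
With the tool pointing down it reaches from about 0.4 to 0.85 m from the base axis. Payload 10.4 kg.
Tool frame: the origin (TCP) lies on the centre line of the jaws, within the pads' length; the fingertips stand r.tip_extent ahead of it and the grasp point (between the pads) lies 8 mm behind it (r.tip_extent is the distance from the TCP to the fingertips, in m); z points along the fingers, y is the direction in which the jaws open and shut (so a half turn about z gives the same grasp; the last joint's range is limited). The gripper opens to 87 mm and grips with 3 to 60 N. Pads are 19 mm wide; open, the fingers measure 117 mm over their backs; the gripper's body (75 mm by 190 mm) begins 51 mm behind the grasp point.
Start: joints at [-1.126, 0.332, -0.065, 1.46, 0.022, 1.35, -0.088], TCP at [0.282, 0.558, 0.196] pointing down, gripper open.
Joint ranges: [-2.6, 2.6], [-0.5, 2.12], [-1.47, 1.34], [0.16, 2.42], [-1.27, 4.41], [0.06, 2.06], [-2.6, 2.6]. Speed limits (rad/s): [2.22, 2.22, 2.79, 2.79, 3.14, 3.14, 3.14].

## Interface

Orientations are given as a unit quaternion [x, y, z, w].
In Python, from bench import r gives the robot as it stands.
- The arm moves only by the shell command python3 -m jog 'ROWS' [FORCE]. ROWS is JSON, a list of rows, each a list of 7 numbers: the shift along the tool's x, y, z in cm, then the turn, a rotation vector about the tool's x, y, z in rad, then the opening, from -1 (shut) to 1 (fully open). In form: [[tx, ty, tz, wx, wy, wz, jaw], ...]. A call has 1 to 20 rows; each row shifts and turns the commanded pose from where the row before left it, along the tool's axes as they then stand; what a row does not reach is not made up. A row lasts 1/8 s, in which the tool goes at most 62.5 mm and 10.7 degrees, less where a joint would pass 70% of its speed; a pose out of reach is approached as far as the arm can. A call with a gripper value outside its range is refused whole. The fingers move at their own pace and stop on an object; FORCE is the grip in N (left out, the last holds). Time passes only in rows, so rows that do not move let the fingers close. It gives the time, the measured TCP pose, the force and the opening at its end, in the units of the state.
- r.read_state(): the state, without advancing time (a new reading comes with each control period).
- r.camera(name): name is "side" or "top" or "wrist"; returns a dict with "frame" (400x640x3 uint8, red, green, blue), "fx", "fy", "cx", "cy" (pixels), "k1" (the pictures are not rectified: a ray, as slopes to the right and down, at radius r is drawn at 1 + k1 r^2 times it, then the intrinsics apply), "camera_from_world" (4x4, takes a point from world to camera coordinates). Camera axes: x right, y down, z forward; pixel columns grow to the right and rows downward; lengths in m; the calibration is good to about 2 mm. A picture is of the moment at which its call begins. There is no depth.
- r.close_job(): hands the job in, once; it reports no verdict.
Trained networks look in a picture, given as the dict that the camera call returned (one of the last four; its "shot" number tells which), for a name from the list of things; names that differ only in an ending like _2 or _b are one class to them, and where a whole thing is asked for, a point or a joint stands for the part that bears it (a point fixed in the world has none). Each returns a list of dicts, best first, with "score" (0 to 1); they miss things now and then, are a little off and sometimes report something else, mostly with a low value. They report only what shows in the picture. A call takes as long as a camera call.
- r.search_frame(picture, thing): "rect" ([left, top, right, bottom] in pixels, round what is visible of it).
The state is a dict: "time": time; "joint_positions": joint angles; "joint_vel": joint speeds; "joint_torque": joint torques, N m; "ee_pos": TCP position; "eef_rot": TCP orientation; "ft_force": force on the tool from outside, world axes, zero at the start; "torque": the same for the moment, N m; "width": finger opening in m.
Only numpy, scipy, OpenCV 4.12 (cv2) and the standard library are available. Lean on these libraries where they do the work, as an engineer would, in place of code of your own. Each camera call takes 0.05 s, during which the arm holds its last target.

## Task

The rim of this aluminium cake turntable has been knocked out of round. Slide the dial gauge up to it by its black post until the plunger is pressed in about 5 mm against the rim, then turn the turntable one whole turn by its wooden knob while you watch the needle, with the plunger riding on the rim all the way and never pressed near the end of its travel. Finally bring the highest spot of the rim back under the plunger and leave it there with the gauge still pressed on and your hands off; be gentle with the fixture and do not disturb the other things on the counter.

Things in the scene. Friction and masses are not known exactly. Their poses are not given: they have to be found in the camera images.
- board: Wooden truing board, 250 x 500 x 18 mm, fixed to the counter, carrying turntable and gauge. Origin on the counter straight below the axle; its y axis points from the axle along the gauge's slide to the gauge, z up. Nothing on it may be gripped or pushed with more than 60 N (a grip of 10 to 15 N is plenty).
- axle (a point): Point on the turntable's vertical axle, 68 mm above the counter, level with the middle of the platter's rim (60 to 76 mm high, radius 110 mm). The rim has two smooth bulges in unknown places: the high spot, 4 mm proud, fading over 28 degrees either side, and a lesser one, 2 mm proud, fading over 20, about 130 degrees away. Hub plate on top: radius 75 mm, top at 84 mm.
- turning_knob (a point): Middle of the upright wooden turning knob, a cylinder 18 mm in diameter, 87 to 123 mm above the counter, on the hub plate 55 mm from the axle; this point is at 105 mm. It goes round with the turntable and spins freely on a pin of its own. Its place says nothing of where the bulges are.
- turntable (a joint): Angle of knob and platter about the axle, rad, growing counter-clockwise seen from above; at 0 the knob lies on the board's x axis. Starts between -0.3 and 0.3. It turns either way for over two turns, takes about 0.12 N m (2 to 3 N at the knob) and stays where it is left.
- gauge_post (a point): Grip point of the gauge's black upright post, 18 mm (across the slide) x 14 mm (along it), 40 to 118 mm above the counter; this point is at 100 mm, on its centre line, 80 mm behind the dial's centre. The gauge slides along the board's y axis (pushed in: towards the axle), takes 6 N to slide and stays where it is left; no stop saves the plunger from bottoming out.
- plunger_tip (a point): Tip (rim side) of the gauge's horizontal steel plunger, ball end 8 mm in diameter, 68 mm above the counter, on the line from the axle along the board's y axis. It starts 17 to 35 mm clear of the 110 mm rim. When it rides on the rim, its distance from the axle is the rim's radius there.
- plunger (a joint): How far the plunger is pressed into the gauge, m: 0 fully out (not touching), 0.012 the end of its travel. Its spring pushes with 0.6 N at 0 and 0.12 N more for each mm.
- needle (a joint): Angle of the black needle on the gauge's white dial (90 mm across, facing up, 80 mm above the counter), rad clockwise seen from above: at 0 it points along the plunger towards the turntable; it turns 30 degrees (0.524 rad) for each mm that the plunger is pressed in, one turn for 12 mm.
- mug: White mug, 80 mm across, 95 mm tall, on the counter; origin under its centre. Leave alone.
- jar: Amber jar, 56 mm across, 100 mm tall, on the counter; origin under its centre. Leave alone.
- mallet: Hammer with a rubber head, 260 mm long, lying on the counter beside the board. Leave alone.
- bowl: Blue bowl, 130 mm across, 55 mm tall, on the counter; origin under its centre. Leave alone.

How it is judged:
By the outcome, as a careful person would: the job done as asked, in the order asked, and still so for the second after the job is handed in, with the robot touching nothing.
It also fails if it takes over 72 s, if anything falls off the work surface, if the arm or the gripper's body presses on something with over 40 N, if the wrist force passes 120 N, or if a joint passes its speed limit or range.

## Working session

There is one attempt and no reset: what is moved stays moved. The work goes in short steps, Python scripts to look and compute and a shell command to move; the robot and the scene stay as the last step left them, time stands still between calls to the robot, and variables do not carry over. Pictures are saved under pics/ and viewed, and the job is handed in when it is done.

```bash
ls; mkdir -p pics
python3 - <<'E'
from bench import r
import cv2
s=r.read_state(); print(s, r.tip_extent)
for n in ["side","top","wrist"]:
    p=r.camera(n); cv2.imwrite(f"pics/{n}0.png",p["frame"][:,:,::-1]); print(n,p["fx"],p["fy"],p["cx"],p["cy"],p["k1"],p["camera_from_world"].tolist() if hasattr(p["camera_from_world"],'tolist') else p["camera_from_world"],p["shot"])
    for t in ["board","turning_knob","gauge_post","plunger_tip","needle","turntable","mug","jar","mallet","bowl"]:
        for d in r.search_frame(p,t)[:2]: print(t,d)
print(r.read_state()["time"])
E
```

```text
pics
{'time': 0.0, 'joint_positions': array([-1.12560349,  0.33286719, -0.06471651,  1.46089918,  0.02159796,
        1.34990578, -0.08848634]), 'joint_vel': array([-0.0016977 ,  0.00082661, -0.00055429,  0.00178079,  0.00012475,
       -0.00154603,  0.0008477 ]), 'joint_torque': array([-5.50099176e-04, -6.23265123e+01,  2.37597252e-02, -3.89884257e+01,
       -6.15772954e-02,  3.98500508e-02,  1.36467329e-04]), 'ee_pos': array([0.28163541, 0.5574906 , 0.19477705]), 'eef_rot': array([ 2.31745743e-01,  9.72776147e-01, -6.79077681e-04, -1.33113810e-04]), 'ft_force': array([-0.28582705, -0.06011059, -0.16429676]), 'torque': array([ 0.0333495 ,  0.05254438, -0.01898053]), 'width': 0.0868596026430122} 0.011
side 457.2620523996286 457.2620523996286 323.8661731046613 202.71025237351 -0.10621116751971091 [[0.9156038019015947, -0.4018464409934666, -0.013751938199032795, -0.414245933260518], [-0.2713812586487255, -0.5923800556254516, -0.7585763522226492, 0.2163006191487], [0.29668483344717717, 0.6982874104250137, -0.6514390240416591, 1.2437755873347938], [0.0, 0.0, 0.0, 1.0]] 1
board {'rect': 
[... 1292 characters left out ...]
], 'score': 0.63}
turntable {'rect': [314.8, 139.5, 397.4, 224.3], 'score': 0.74}
mug {'rect': [464.1, 232.8, 513.1, 270.9], 'score': 0.9}
jar {'rect': [169.7, 136.3, 196.7, 161.8], 'score': 0.71}
mallet {'rect': [443.7, 113.8, 477.5, 208.2], 'score': 0.77}
bowl {'rect': [141.2, 177.7, 187.0, 224.4], 'score': 0.61}
wrist 321.019368510781 321.019368510781 314.238152790709 200.4721944968499 -0.042432233787977086 [[0.451240464825887, 0.8924022433854668, 0.0005281139142312167, -0.6253632947984239], [0.8572235405407115, -0.4336168298827704, 0.27774853084267787, -0.034198493441056806], [0.24809241110232888, -0.12487866448279089, -0.960653670533991, 0.3915454829187867], [0.0, 0.0, 0.0, 1.0]] 3
1.65
```

Run:
```python
import cv2
a=cv2.imread("pics/top0.png")[100:300,130:530]; cv2.imwrite("pics/top0z.png",cv2.resize(a,None,fx=2,fy=2,interpolation=cv2.INTER_CUBIC))
a=cv2.imread("pics/top0.png")[120:245,215:415]; cv2.imwrite("pics/top0y.png",cv2.resize(a,None,fx=4,fy=4,interpolation=cv2.INTER_CUBIC))
a=cv2.imread("pics/side0.png")[130:300,230:430]; cv2.imwrite("pics/side0z.png",cv2.resize(a,None,fx=3.5,fy=3.5,interpolation=cv2.INTER_CUBIC))
```

```text
(no output)
```

View pics/top0z.png

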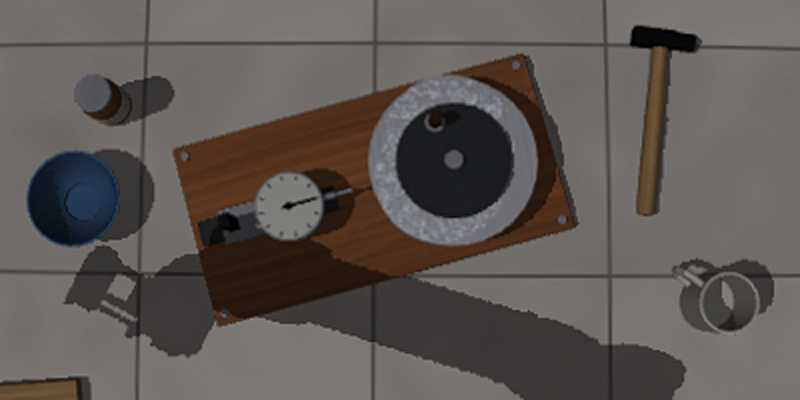

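View pics/top0y.png

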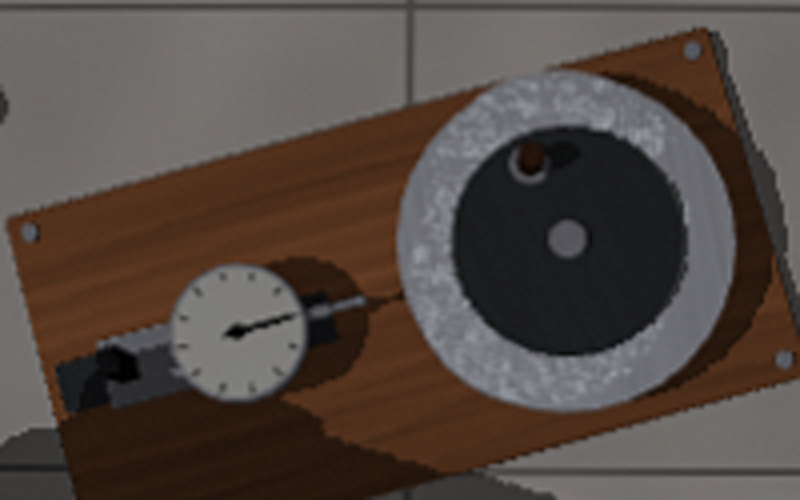

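View pics/side0z.png

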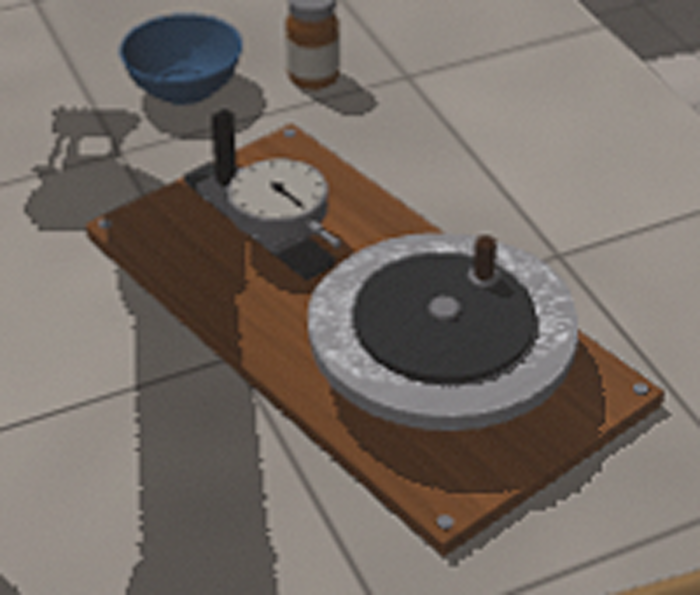

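View pics/wrist0.png

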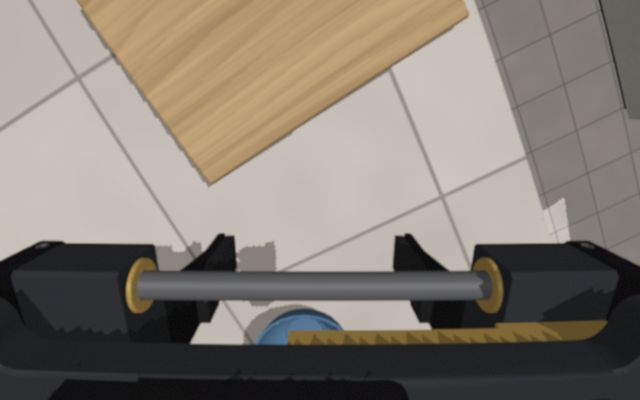

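```bash
cat > h.py <<'E'
import numpy as np, cv2
def K(p): return np.array([[p["fx"],0,p["cx"]],[0,p["fy"],p["cy"]],[0,0,1.]])
def D(p): return np.array([p["k1"],0,0,0,0.])
def unproj(p,uv,z):
    uv=np.asarray(uv,float).reshape(-1,1,2)
    n=cv2.undistortPointsIter(uv,K(p),D(p),None,None,(3,50,1e-10)).reshape(-1,2)
    T=np.array(p["camera_from_world"]); R,t=T[:3,:3],T[:3,3]
    d=np.c_[n,np.ones(len(n))]@R; c=-R.T@t
    s=(z-c[2])/d[:,2]; return (c+d*s[:,None])[:,:2]
def proj(p,X):
    T=np.array(p["camera_from_world"]); rv=cv2.Rodrigues(T[:3,:3])[0]
    return cv2.projectPoints(np.asarray(X,float).reshape(-1,1,3),rv,T[:3,3],K(p),D(p))[0].reshape(-1,2)
def circ(P):
    A=np.c_[2*P,np.ones(len(P))]; s=np.linalg.lstsq(A,(P**2).sum(1),rcond=None)[0]
    return s[:2],np.sqrt(s[2]+s[:2]@s[:2])
def circ_robust(P):
    for _ in range(4):
        c,R=circ(P); e=abs(np.hypot(*(P-c).T)-R); P=P[e<max(2*np.median(e),.0005)]
    return c,R
E
python3 - <<'E'
import pickle
from bench import r
from h import *
for n,dc,hc in [("top",(274,203),(357,190)),("side",(309,186),(360,224))]:
    p=r.camera(n); pickle.dump(p,open(f"pics/{n}1.pkl","wb"))
    f=p["frame"]; hsv=cv2.cvtColor(f,cv2.COLOR_RGB2HSV)
    for name,m,seed,z in [("dial",(hsv[...,2]>120)&(hsv[...,1]<60),dc,.080),("hub",(hsv[...,2]<70)&(hsv[...,1]<90),hc,.084)]:
        _,lab=cv2.connectedComponents(m.astype(np.uint8)); 
        w=(slice(seed[1]-8,seed[1]+9),slice(seed[0]-8,seed[0]+9)); l=np.bincount(lab[w][lab[w]>0]).argmax()
        mm=(lab==l).astype(np.uint8)
        c=max(cv2.findContours(mm,cv2.RETR_EXTERNAL,cv2.CHAIN_APPROX_NONE)[0],key=len).reshape(-1,2)
        h=cv2.convexHull(c).reshape(-1,2)
        c2=[q for q in c if abs(cv2.pointPolygonTest(h.reshape(-1,1,2).astype(np.int32),(float(q[0]),float(q[1])),True))<1.5]
        print(n,name,mm.sum(),circ_robust(unproj(p,c2,z)))
print(r.read_state()["time"])
p=pickle.load(open("pics/top1.pkl","rb"))
uv=lambda q:np.array(q)/4+[215,120]-.375
print("cap",unproj(p,uv((567,239)),.086),"knobring",unproj(p,uv((529,168)),.087),"knobtop",unproj(p,uv((532,152)),.123),"post top",unproj(p,uv((119,357)),.118),"plunger tip end",unproj(p,uv((365,300)),.068))
q=pickle.load(open("pics/side1.pkl","rb")); uv=lambda q:np.array(q)/3.5+[230,130]-.36
print("side: knobtop",unproj(q,uv((485,240)),.123),"post top",unproj(q,uv((224,114)),.118),"tip",unproj(q,uv((337,240)),.068))
for a,b in [((30,232),(693,50)),((784,358),(693,50))]:
    v=lambda s:unproj(p,np.array(s)/4+[215,120]-.375,.02)[0]; d=v(b)-v(a); print(v(a),v(b),np.hypot(*d),np.degrees(np.arctan2(d[1],d[0])))
E
```

```text
top dial 631 (array([0.4663758 , 0.15086736]), np.float64(0.039194655291242365))
top hub 2536 (array([ 0.52669523, -0.06192603]), np.float64(0.0740130032143036))
side dial 326 (array([0.46911532, 0.1519255 ]), np.float64(0.04092385507132672))
side hub 1491 (array([ 0.52724807, -0.06701219]), np.float64(0.07520568395405278))
1.75
cap [[ 0.52721678 -0.06065317]] knobring [[ 0.573079   -0.03619915]] knobtop [[ 0.57728717 -0.03661412]] post top [[0.44755362 0.22111883]] plunger tip end [[0.4890086  0.06946782]]
side: knobtop [[ 0.57774249 -0.03525919]] post top [[0.44838096 0.22695483]] tip [[0.49336329 0.07526663]]
[0.53913718 0.3003104 ] [ 0.66671208 -0.15137542] 0.46935640909777965 -74.22810955001376
[ 0.45577742 -0.21102666] [ 0.66671208 -0.15137542] 0.21920697940737827 15.7906309151793
```

```bash
cat >> h.py <<'E'
from scipy.spatial.transform import Rotation as Rn
AX=np.array([.527,-.063]); YAW=np.radians(15.75)
BX=np.array([np.cos(YAW),np.sin(YAW)]); BY=np.array([-BX[1],BX[0]])
def bd(xy): d=np.asarray(xy)[:2]-AX; return np.array([d@BX,d@BY])
def plan(s,target):
    R=Rn.from_quat(s["eef_rot"]); return R.inv().apply(np.asarray(target)-s["ee_pos"])*100
def want():  # desired: x=-BX,y=BY,z=down
    return Rn.from_matrix(np.c_[np.r_[-BX,0],np.r_[BY,0],[0,0,-1.]])
def turn(s): return (Rn.from_quat(s["eef_rot"]).inv()*want()).as_rotvec()
E
python3 - <<'E'
from bench import r
from h import *
s=r.read_state(); print(plan(s,[.4455,.228,.18]),turn(s))
E
```

```text
[-29.48455296 -22.06347907   1.55422956] [ 6.80934009e-05 -8.32920484e-06 -7.42675865e-01]
```

```bash
python3 -m jog '[[-3.69,-2.76,0.19,0,0,0,-0.26],[-3.69,-2.76,0.19,0,0,0,-0.26],[-3.69,-2.76,0.19,0,0,0,-0.26],[-3.69,-2.76,0.19,0,0,0,-0.26],[-3.69,-2.76,0.19,0,0,0,-0.26],[-3.69,-2.76,0.19,0,0,0,-0.26],[-3.69,-2.76,0.19,0,0,0,-0.26],[-3.69,-2.76,0.19,0,0,0,-0.26],[0,0,0,0,0,-0.1486,-0.26],[0,0,0,0,0,-0.1486,-0.26],[0,0,0,0,0,-0.1486,-0.26],[0,0,0,0,0,-0.1486,-0.26],[0,0,0,0,0,-0.1486,-0.26],[0,0,0,0,0,0,-0.26]]' 12
cat > look.py <<'E'
import sys
from bench import r
from h import *
tag=sys.argv[1]
for n in sys.argv[2:]:
    p=r.camera(n); f=p["frame"][:,:,::-1]
    if n!="wrist":
        u=proj(p,[[*(AX+.13*BY),.08]])[0].astype(int); f=f[max(u[1]-75,0):u[1]+75,max(u[0]-100,0):u[0]+100]; f=cv2.resize(f,None,fx=4,fy=4,interpolation=cv2.INTER_CUBIC)
    cv2.imwrite(f"pics/{tag}_{n}.png",f)
s=r.read_state(); print(s["time"],s["ee_pos"],s["ft_force"],s["width"],"plan post",plan(s,[.4455,.228,.097]),turn(s))
E
python3 look.py a top side wrist
```

```text
time: 3.5
ee_pos: [0.4458, 0.2277, 0.1805]
eef_rot: [-0.137, 0.991, 0.0, 0.0]
ft_force: [0.0, 0.4, 0.0]
width: 0.0322
3.65 [0.44577193 0.22771543 0.18042687] [-0.80046229  0.24155866  0.3314285 ] 0.031764507529397225 plan post [0.02006719 0.03358523 8.34268829] [ 0.00013576  0.00018302 -0.00269653]
```

View pics/a_top.png

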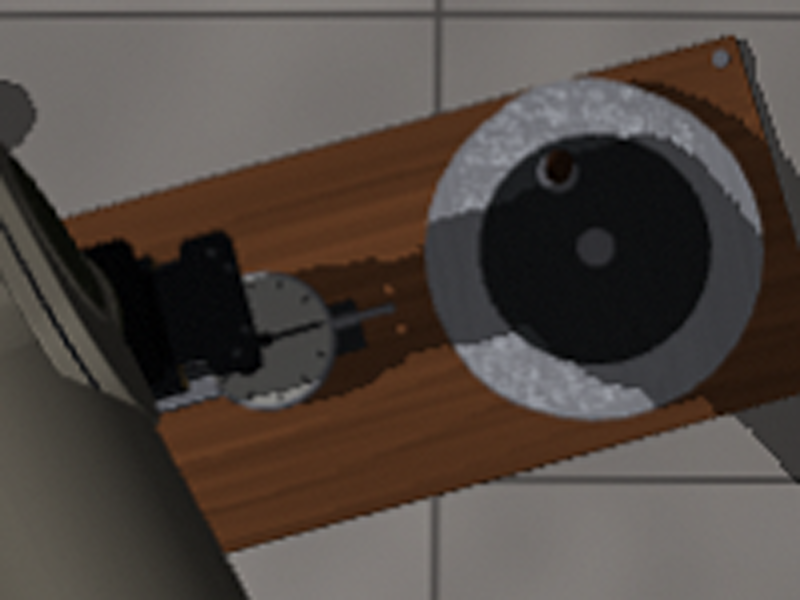

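View pics/a_side.png

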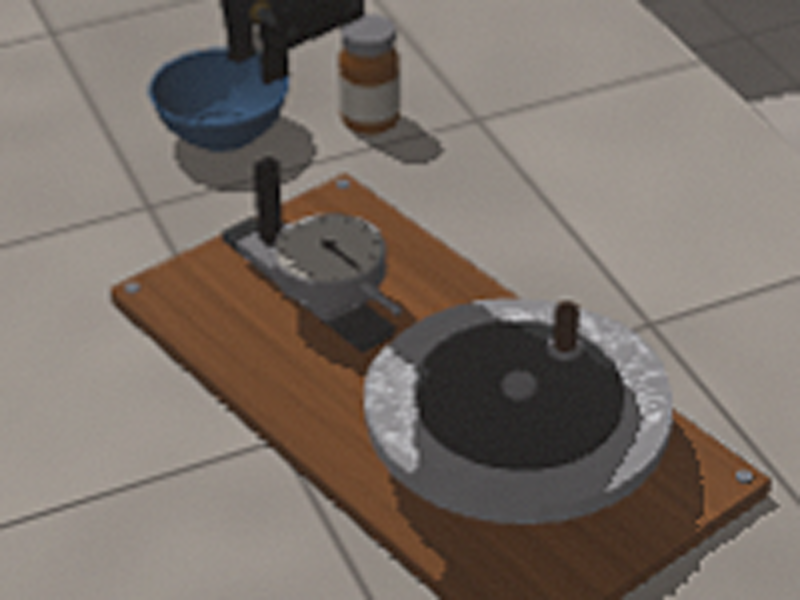

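View pics/a_wrist.png

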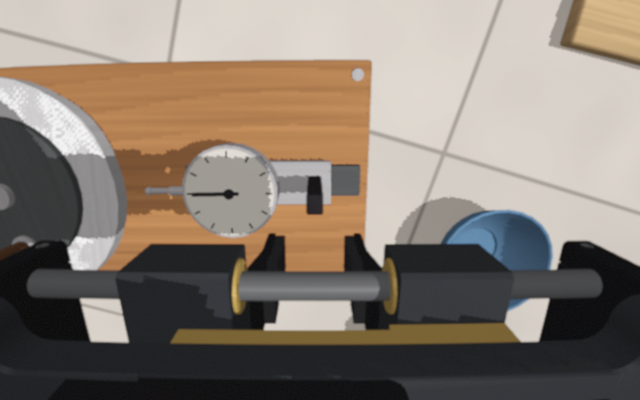

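Run:
```python
from bench import r
from h import *
p=r.camera("wrist"); print(unproj(p,(229,191),.08),unproj(p,(315,181),.118),unproj(p,(146,191),.068))
print("expected post top px",proj(p,[[.4455,.228,.118],[.467,.1515,.08]]))
cv2.imwrite("pics/b.png",cv2.resize(p["frame"][120:260,100:400,::-1],None,fx=2.6,fy=2.6,interpolation=cv2.INTER_CUBIC))
```

```text
[[0.46652961 0.15036956]] [[0.42749168 0.22309139]] [[0.49245111 0.06852875]]
expected post top px [[314.85596392 203.19656037]
 [230.0787316  191.7802713 ]]
```

View pics/b.png

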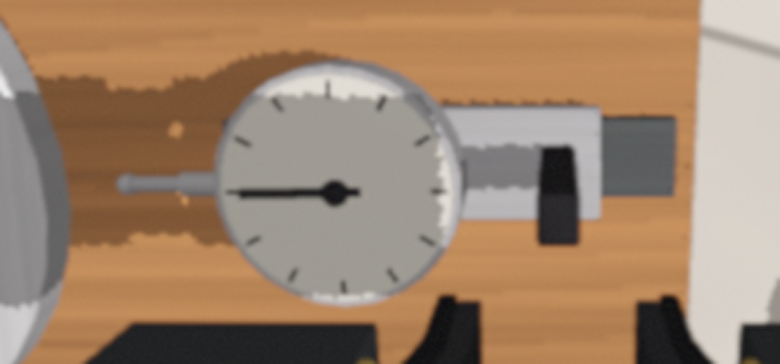

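```bash
python3 -m jog '[[0,0,2.1,0,0,-0.0027,-0.26],[0,0,2.1,0,0,0,-0.26],[0,0,2.1,0,0,0,-0.26],[0,0,2.04,0,0,0,-0.26],[0,0,0,0,0,0,-0.26],[0,0,0,0,0,0,-0.7],[0,0,0,0,0,0,-0.8],[0,0,0,0,0,0,-0.8],[0,0,0,0,0,0,-0.8]]' 12
python3 look.py c wrist
```

```text
time: 4.82
ee_pos: [0.4459, 0.2278, 0.0972]
eef_rot: [-0.138, 0.99, 0.0, 0.0]
ft_force: [0.3, -0.4, -0.5]
width: 0.0095
4.875 [0.44581007 0.22776274 0.09714738] [-0.80414557  0.16674794 -0.53894487] 0.009086117694537994 plan post [0.02331484 0.03131773 0.0147367 ] [0.00020565 0.00034237 0.00297166]
```

View pics/c_wrist.png

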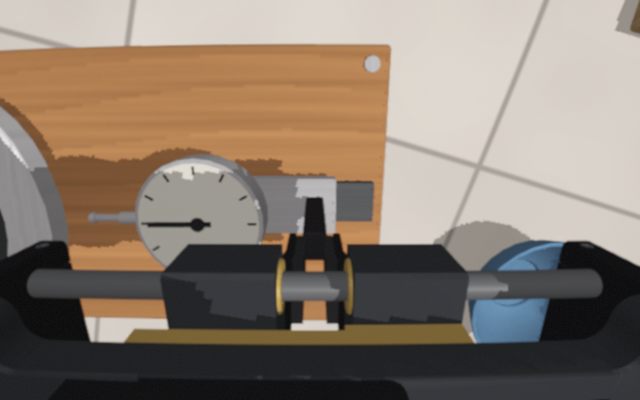

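Run:
```python
from bench import r
from h import *
p=r.camera("wrist"); s=r.read_state()
print(bd(s["ee_pos"]),bd([.4665,.151]))
f=p["frame"][:,:,::-1].copy()
f=cv2.resize(f[150:350,180:460],None,fx=2.8,fy=2.8,interpolation=cv2.INTER_CUBIC)
f=np.clip(f.astype(float)*1.8,0,255).astype(np.uint8)
P=AX+bd([.4458,.2278])[1]*BY
for z in (.04,.086,.118):
    pts=[[*(P+a*.009*BX+b*.007*BY),z] for a,b in ((1,1),(1,-1),(-1,-1),(-1,1))]
    q=((proj(p,pts)-[180,150])*2.8).astype(np.int32); print(z,proj(p,pts).round(0).tolist()); cv2.polylines(f,[q],True,(0,255,0),1)
t=((proj(p,[s["ee_pos"]])-[180,150])*2.8).astype(int)[0]; cv2.circle(f,tuple(int(v) for v in t),4,(0,0,255),1)
cv2.imwrite("pics/d.png",f)
```

```text
[0.0007753  0.30189166] [-1.40285534e-04  2.22387568e-01]
0.04 [[323.0, 215.0], [306.0, 215.0], [306.0, 193.0], [323.0, 194.0]]
0.086 [[325.0, 237.0], [304.0, 237.0], [304.0, 211.0], [325.0, 211.0]]
0.118 [[327.0, 258.0], [303.0, 258.0], [302.0, 229.0], [327.0, 229.0]]
```

View pics/d.png

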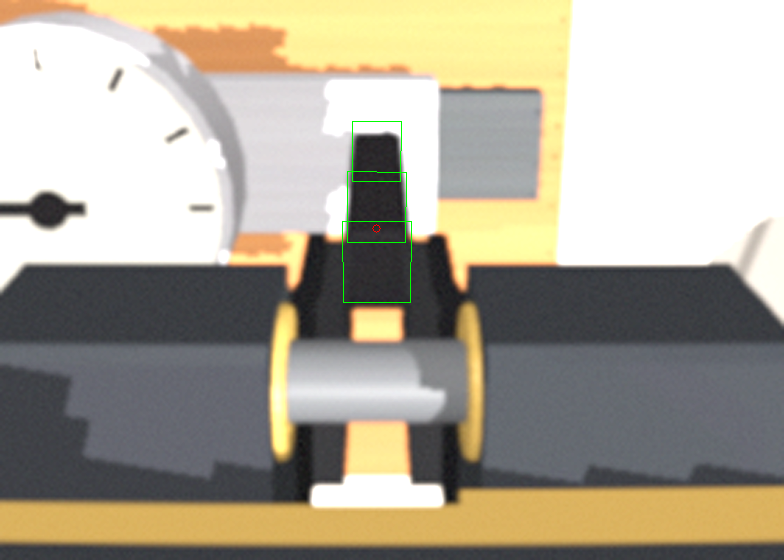

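Run:
```python
from bench import r
from h import *
s=r.read_state(); print(s["width"])
for n in ("side","top"):
    p=r.camera(n)
    c=proj(p,[s["ee_pos"]])[0]; o=(c-[50,45]).astype(int)
    f=cv2.resize(p["frame"][o[1]:o[1]+75,o[0]:o[0]+100,::-1],None,fx=7,fy=7,interpolation=cv2.INTER_CUBIC)
    f=np.clip(f.astype(float)*1.8,0,255).astype(np.uint8)
    P=AX+bd([.4458,.2278])[1]*BY
    for z in (.04,.086,.118):
        pts=[[*(P+a*.009*BX+b*.007*BY),z] for a,b in ((1,1),(1,-1),(-1,-1),(-1,1))]
        cv2.polylines(f,[((proj(p,pts)-o+.5)*7).astype(np.int32)],True,(0,255,0),1)
    cv2.circle(f,tuple(int(v) for v in (c-o+.5)*7),4,(0,0,255),1)
    cv2.imwrite(f"pics/e_{n}.png",f)
```

```text
0.009267413211447938
```

View pics/e_side.png

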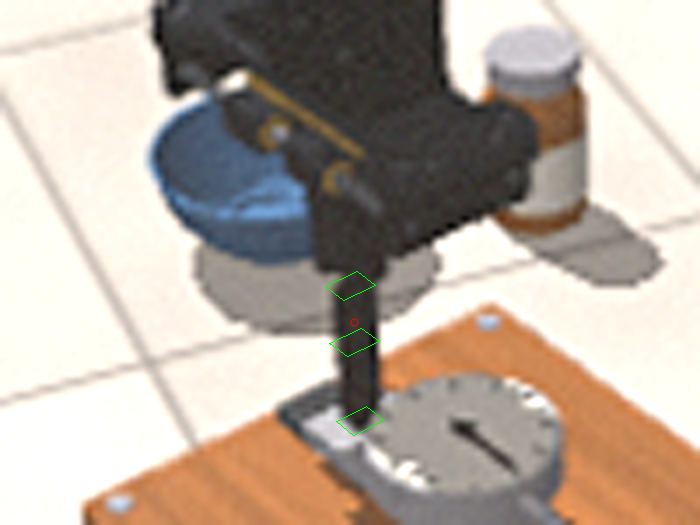

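View pics/e_top.png

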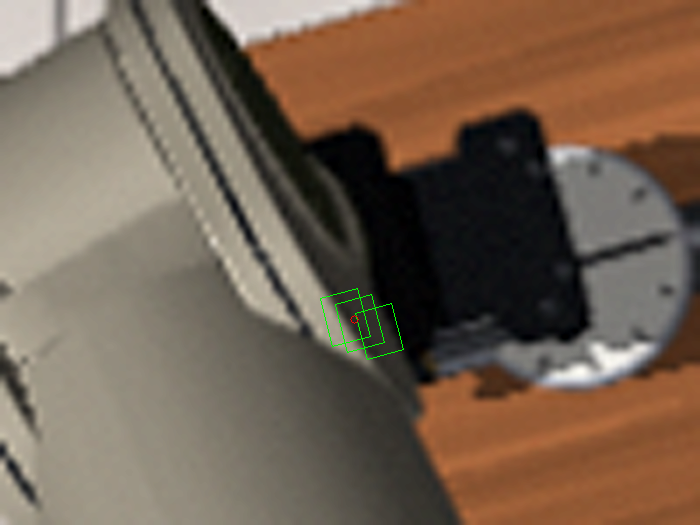

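```bash
python3 -m jog '[[0,0,0,0,0,0,-0.26],[0,0,0,0,0,0,-0.26],[0,0,0,0,0,0,-0.26],[0,0,0.9,0,0,0,-0.26],[0,0,0.9,0,0,0,-0.26],[0,0,0.9,0,0,0,-0.26],[0,0,0.9,0,0,0,-0.26],[0,0,0,0,0,0,-0.26]]' 12
python3 - <<'E'
from bench import r
from h import *
s=r.read_state(); print(s["time"],s["width"],s["ft_force"])
p=r.camera("side")
c=proj(p,[s["ee_pos"]])[0]; o=(c-[50,45]).astype(int)
f=cv2.resize(p["frame"][o[1]:o[1]+75,o[0]:o[0]+100,::-1],None,fx=7,fy=7,interpolation=cv2.INTER_CUBIC)
cv2.imwrite("pics/g_side.png",np.clip(f.astype(float)*1.8,0,255).astype(np.uint8))
p=r.camera("wrist")
cv2.imwrite("pics/g_wrist.png",p["frame"][:,:,::-1])
E
```

```text
time: 6.02
ee_pos: [0.4452, 0.2273, 0.06]
eef_rot: [-0.139, 0.99, -0.0, -0.001]
ft_force: [0.4, 0.4, -0.4]
width: 0.0319
6.025 0.03188704370419003 [ 0.37031143  0.44211066 -0.4305372 ]
```

View pics/g_side.png

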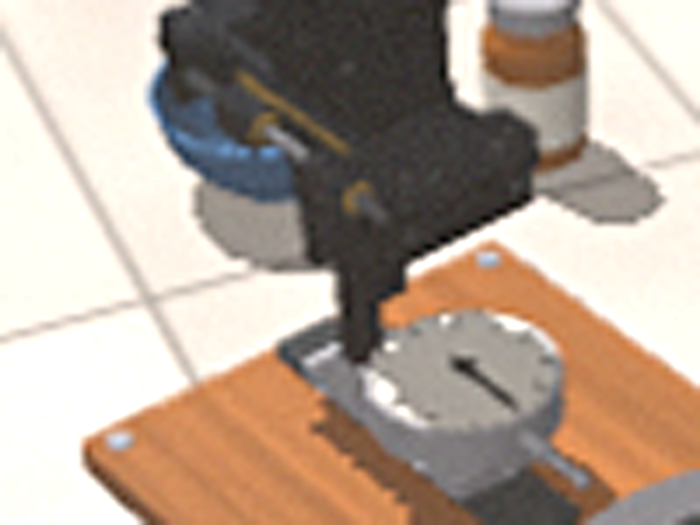

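View pics/g_wrist.png

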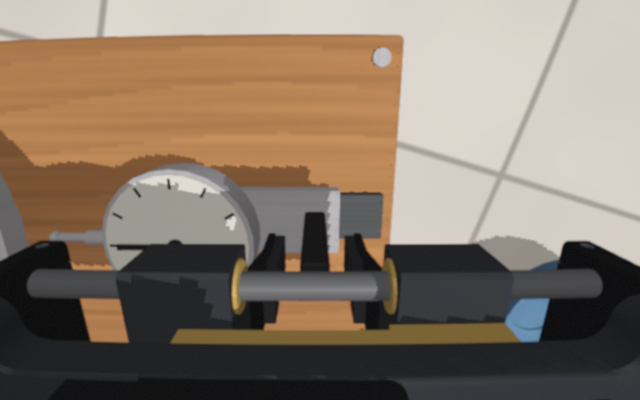

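```bash
python3 -m jog '[[0,0,0,0,0,0,-0.7],[0,0,0,0,0,0,-0.8],[0,0,0,0,0,0,-0.8],[0,0,0,0,0,0,-0.8]]' 12
python3 - <<'E'
from bench import r
from h import *
s=r.read_state(); print(s["time"],s["width"],s["ft_force"],bd(s["ee_pos"]),turn(s))
p=r.camera("side"); 
for d in r.search_frame(p,"plunger_tip")[:2]+r.search_frame(p,"needle")[:1]: print(d)
u=proj(p,[[*(AX+.16*BY),.08]])[0].astype(int)
f=cv2.resize(p["frame"][u[1]-40:u[1]+40,u[0]-50:u[0]+50,::-1],None,fx=8,fy=7,interpolation=cv2.INTER_CUBIC)
cv2.imwrite("pics/i_side.png",np.clip(f.astype(float)*1.5,0,255).astype(np.uint8))
E
```

```text
time: 6.62
ee_pos: [0.4459, 0.2278, 0.0612]
eef_rot: [-0.138, 0.99, 0.0, 0.0]
ft_force: [-1.0, -0.1, 1.6]
width: 0.0142
6.625 0.014220033044220972 [-1.00843355 -0.10234497  1.59005922] [0.00083994 0.30189877] [0.00027578 0.00036579 0.00293711]
{'rect': [317.2, 194.9, 395.2, 255.8], 'score': 0.68}
```

View pics/i_side.png

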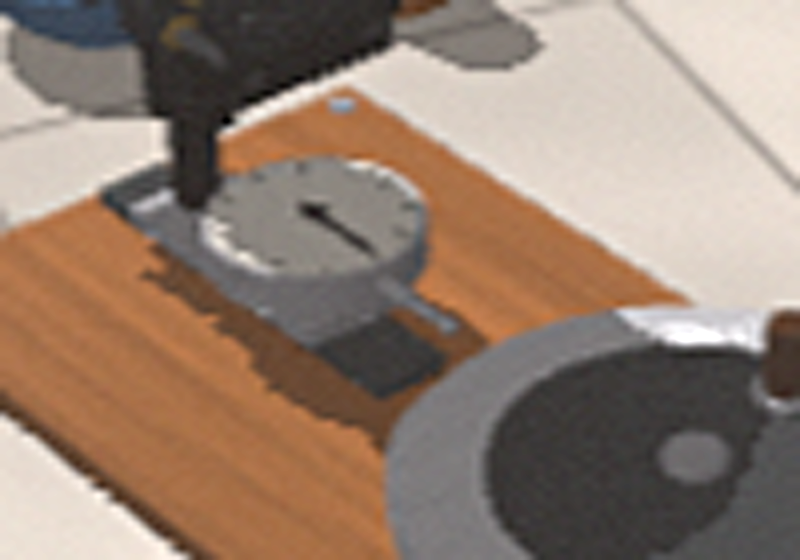

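```bash
cat >> h.py <<'E'
from scipy.ndimage import map_coordinates
def needle(p,dy):
    """needle angle deg cw from -BY; dy = dial centre distance from axle"""
    g=cv2.cvtColor(p["frame"],cv2.COLOR_RGB2GRAY).astype(float)
    rr=np.arange(.008,.032,.001)
    th=np.radians(np.arange(0,360,2.))
    best=(-1e9,)
    D=-np.cos(th)[:,None]*BY+ -np.sin(th)[:,None]*BX   # cw from above: -BY -> -BX
    N=np.stack([-D[:,1],D[:,0]],1)
    offs=np.arange(-.005,.0051,.00125)
    for ox in offs:
        for oy in offs:
            c=AX+(dy+oy)*BY+ox*BX
            def samp(w):
                Pt=c+D[:,None,:]*rr[None,:,None]+w*N[:,None,:]
                X=np.concatenate([Pt,np.full(Pt.shape[:2]+(1,),.081)],-1).reshape(-1,3)
                uv=proj(p,X); return map_coordinates(g,[uv[:,1],uv[:,0]],order=1).reshape(len(th),-1)
            sc=(np.minimum(samp(.007),samp(-.007))-samp(0)); sc=np.minimum(sc,60).mean(1)
            # tail
            i=sc.argmax()
            if sc[i]>best[0]: best=(sc[i],np.degrees(th[i]),ox,oy,sc)
    sc=best[4]; i=sc.argmax(); w=np.array([sc[i-1],sc[i],sc[(i+1)%len(sc)]])
    dlt=0.5*(w[0]-w[2])/(w[0]-2*w[1]+w[2]+1e-9)
    return (best[1]+2*dlt)%360,best[0],best[2],best[3]
E
python3 - <<'E'
import pickle
from h import *
for n in("top","side"):
    print(n,needle(pickle.load(open(f"pics/{n}1.pkl","rb")),.2219))
E
```

```text
top (np.float64(352.2847803986198), np.float64(60.0), np.float64(-0.0024999999999999996), np.float64(0.005000000000000002))
side (np.float64(353.0602304196793), np.float64(60.0), np.float64(-0.0012499999999999994), np.float64(-0.0012499999999999994))
```

```bash
python3 -m jog '[[0,-0.3,0,0,0,0,-0.8],[0,-0.4,0,0,0,0,-0.8],[0,-0.4,0,0,0,0,-0.8],[0,-0.4,0,0,0,0,-0.8],[0,-0.4,0,0,0,0,-0.8],[0,-0.3,0,0,0,0,-0.8],[0,0,0,0,0,0,-0.8]]' 14
cat > nd.py <<'E'
import sys
from bench import r
from h import *
dy=float(sys.argv[1]) if len(sys.argv)>1 else None
s=r.read_state(); b=bd(s["ee_pos"])
if dy is None: dy=b[1]-.08
print("t",round(s["time"],2),"w",round(s["width"],4),"F",s["ft_force"].round(1),"board",b.round(4),"z",s["ee_pos"][2].round(4),"ang",round(np.degrees(np.arctan2(b[1],b[0])),1))
for n in sys.argv[2:] or ["side"]:
    p=r.camera(n); a=needle(p,dy); print(n,np.round(a,4),"mm",round(a[0]/30,2))
    if n=="wrist": cv2.imwrite("pics/last_w.png",p["frame"][:,:,::-1]); continue
    u=proj(p,[[*(AX+.16*BY),.08]])[0].astype(int)
    f=cv2.resize(p["frame"][u[1]-40:u[1]+40,u[0]-50:u[0]+50,::-1],None,fx=8,fy=7,interpolation=cv2.INTER_CUBIC)
    cv2.imwrite(f"pics/n{s['time']:.2f}_{n}.png",np.clip(f.astype(float)*1.5,0,255).astype(np.uint8)); print(f"pics/n{s['time']:.2f}_{n}.png")
E
python3 nd.py
```

```text
time: 7.65
ee_pos: [0.4516, 0.2077, 0.0612]
eef_rot: [-0.139, 0.99, 0.001, 0.0]
ft_force: [-1.8, 5.0, 2.3]
width: 0.0141
t 7.65 w 0.0141 F [-1.8  5.   2.3] board [0.0009 0.281 ] z 0.0612 ang 89.8
side [3.579669e+02 4.751650e+01 1.300000e-03 5.000000e-03] mm 11.93
pics/n7.65_side.png
```

```bash
sed -i 's/sc=np.minimum(sc,60).mean(1)/sc=np.minimum(sc,150).mean(1)/' h.py
python3 - <<'E'
import pickle
from h import *
for n in("top","side"):
    print(n,needle(pickle.load(open(f"pics/{n}1.pkl","rb")),.2219))
E
```

```text
top (np.float64(2.1405465221970554), np.float64(90.82088405604581), np.float64(0.0012500000000000011), np.float64(0.005000000000000002))
side (np.float64(358.82371661480414), np.float64(94.00995777849415), np.float64(0.0012500000000000011), np.float64(0.005000000000000002))
```

View pics/n7.65_side.png

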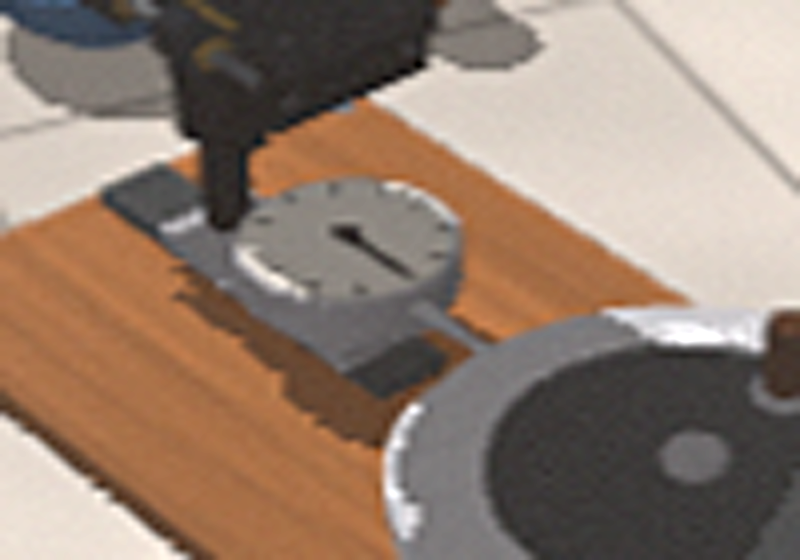

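```bash
python3 -m jog '[[0,-0.2,0,0,0,0,-0.8],[0,-0.2,0,0,0,0,-0.8],[0,-0.2,0,0,0,0,-0.8],[0,0,0,0,0,0,-0.8]]' 14; python3 nd.py
```

```text
time: 8.2
ee_pos: [0.4532, 0.2019, 0.0611]
eef_rot: [-0.139, 0.99, 0.001, 0.0]
ft_force: [-1.6, 5.8, 2.1]
width: 0.0142
t 8.2 w 0.0142 F [-1.6  5.8  2.1] board [0.0008 0.275 ] z 0.0611 ang 89.8
side [6.59456e+01 4.71216e+01 5.00000e-03 2.50000e-03] mm 2.2
pics/n8.20_side.png
```

View pics/n8.20_side.png

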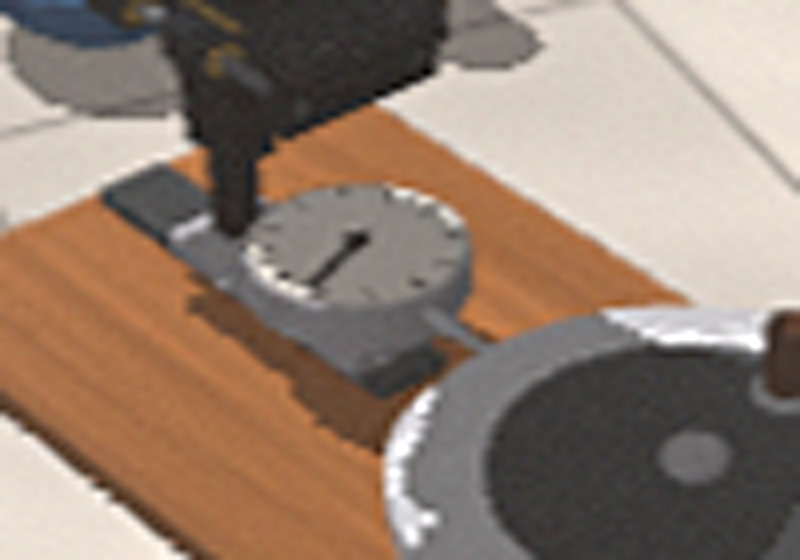

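```bash
sed -i 's/offs=np.arange(-.005,.0051,.00125)/offs=np.arange(-.0075,.0076,.00125)/' h.py; python3 -m jog '[[0,-0.14,0,0,0,0,-0.8],[0,-0.14,0,0,0,0,-0.8],[0,0,0,0,0,0,-0.8]]' 14; python3 nd.py
```

```text
time: 8.62
ee_pos: [0.4539, 0.1994, 0.0611]
eef_rot: [-0.139, 0.99, 0.001, 0.0]
ft_force: [-2.7, 6.3, 3.0]
width: 0.0139
t 8.62 w 0.0139 F [-2.7  6.3  3. ] board [0.0009 0.2724] z 0.0611 ang 89.8
side [ 1.446121e+02  4.044080e+01  3.800000e-03 -1.200000e-03] mm 4.82
pics/n8.62_side.png
```

View pics/n8.62_side.png

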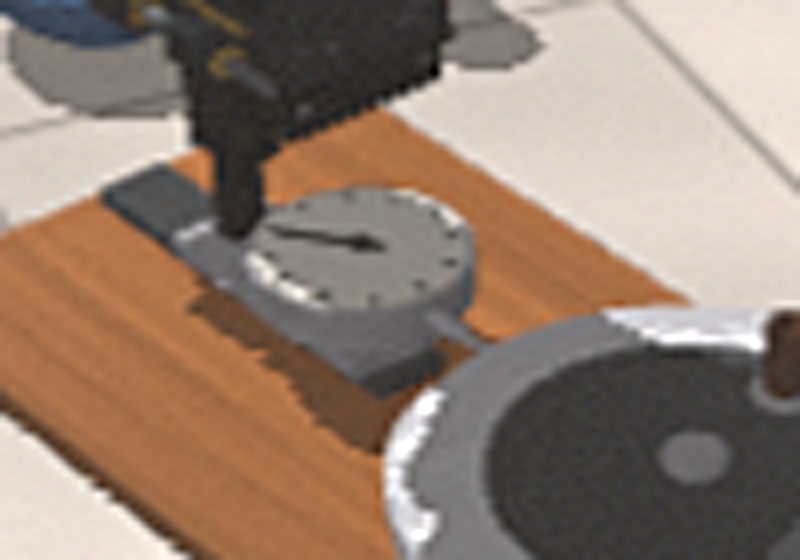

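```bash
python3 -m jog '[[0,0,0,0,0,0,-0.4],[0,0,0,0,0,0,-0.26],[0,0,0,0,0,0,-0.26],[0,0,-2,0,0,0,-0.26],[0,0,-2,0,0,0,-0.26],[0,0,-2,0,0,0,-0.26],[0,0,-2,0,0,0,-0.26],[0,0,0,0,0,0,-0.26]]' 12; python3 nd.py .192 side top wrist; cp pics/last_w.png pics/j_w.png
```

```text
time: 9.68
ee_pos: [0.455, 0.1983, 0.1421]
eef_rot: [-0.138, 0.99, 0.001, 0.001]
ft_force: [0.4, -0.3, -0.6]
width: 0.032
t 9.68 w 0.032 F [ 0.4 -0.3 -0.6] board [0.0017 0.271 ] z 0.1421 ang 89.6
side [1.459145e+02 4.070190e+01 2.500000e-03 0.000000e+00] mm 4.86
pics/n9.68_side.png
top [ 8.42793e+01  1.34859e+01 -7.50000e-03  5.00000e-03] mm 2.81
pics/n9.68_top.png
wrist [ 1.443715e+02  1.247433e+02  7.500000e-03 -7.500000e-03] mm 4.81
```

View pics/j_w.png

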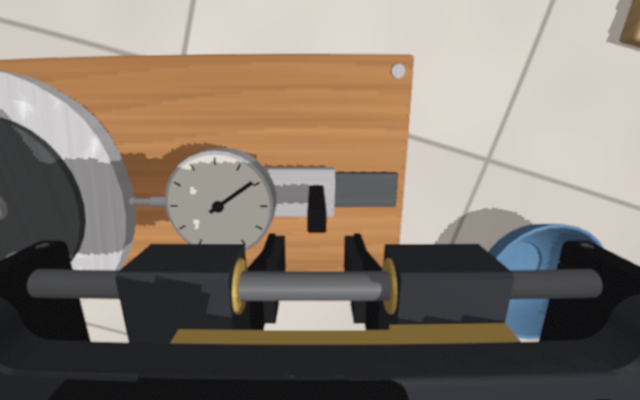

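```bash
python3 -m jog '[[-0.87,-4.32,0,0,0,0,-0.08],[-0.87,-4.32,0,0,0,0,-0.08],[-0.87,-4.32,0,0,0,0,-0.08],[-0.87,-4.32,0,0,0,0,-0.08],[-0.87,-4.32,0,0,0,0,-0.08],[-0.87,-4.32,0,0,0,0,-0.08],[0,0,0,0,0,0,-0.08]]' 12; python3 nd.py .192 side top wrist; cp pics/last_w.png pics/k_w.png
```

```text
time: 10.7
ee_pos: [0.5756, -0.0411, 0.1397]
eef_rot: [-0.136, 0.991, -0.001, -0.001]
ft_force: [-0.7, 0.2, -0.6]
width: 0.0398
t 10.7 w 0.0398 F [-0.7  0.2 -0.6] board [0.0527 0.0079] z 0.1397 ang 8.5
side [1.451973e+02 7.812130e+01 1.300000e-03 1.300000e-03] mm 4.84
pics/n10.70_side.png
top [ 1.422782e+02  9.650300e+01  7.500000e-03 -7.500000e-03] mm 4.74
pics/n10.70_top.png
wrist [ 1.460196e+02  1.485327e+02  3.800000e-03 -2.500000e-03] mm 4.87
```

View pics/k_w.png

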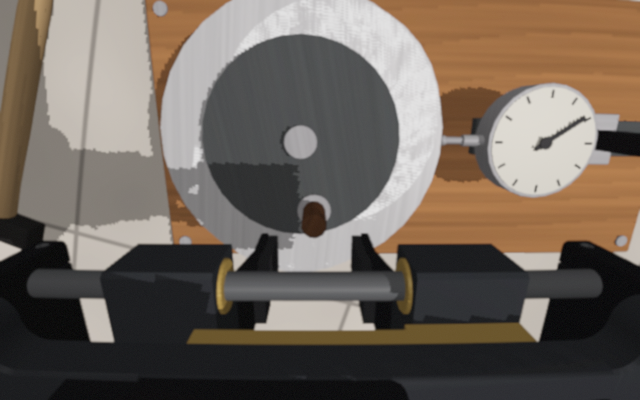

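Run:
```python
import pickle
from bench import r
from h import *
s=r.read_state();print(turn(s))
for n in("top","side","wrist"):
    p=r.camera(n); pickle.dump(p,open(f"pics/k_{n}.pkl","wb"))
    P=AX+.055*np.cos(.22)*BX+.055*np.sin(.22)*BY
    u=proj(p,[[*P,.105]])[0]; print(n,u)
    o=(u-[60,45]).astype(int)
    cv2.imwrite(f"pics/k_{n}.png",np.clip(1.6*cv2.resize(p["frame"][max(o[1],0):o[1]+90,max(o[0],0):o[0]+120,::-1],None,fx=6.5,fy=6.5,interpolation=cv2.INTER_CUBIC).astype(float),0,255)); print(o)
```

```text
[ 0.00073922 -0.00134167  0.00376284]
top [347.43046438 159.56886644]
[287 114]
side [367.44995113 203.52095836]
[307 158]
wrist [312.55638616 213.72994538]
[252 168][ WARN:0@1.033] global loadsave.cpp:1063 imwrite_ Unsupported depth image for selected encoder is fallbacked to CV_8U.
```

View pics/k_top.png

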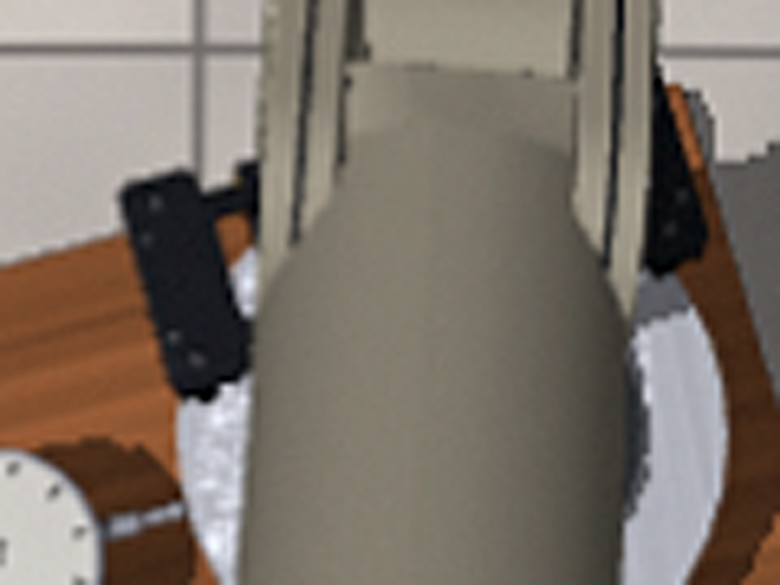

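View pics/k_side.png

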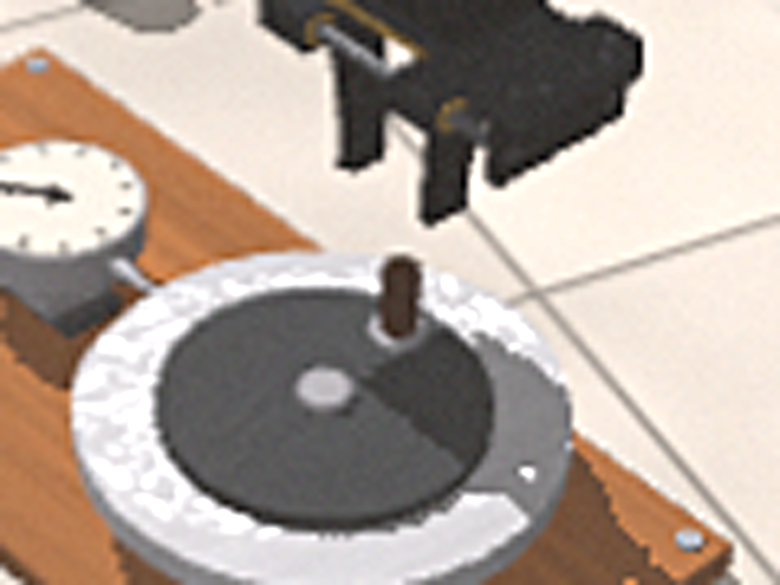

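Run:
```python
import pickle
from h import *
p=pickle.load(open("pics/k_wrist.pkl","rb"))
f=p["frame"]
cv2.imwrite("pics/k2.png",cv2.resize(f[110:260,240:390,::-1],None,fx=4,fy=4,interpolation=cv2.INTER_CUBIC))
print("cap",unproj(p,(300,141),.086),bd(unproj(p,(300,141),.086)[0]))
hsv=cv2.cvtColor(f,cv2.COLOR_RGB2HSV); m=((hsv[...,2]<110)&(hsv[...,1]<70)).astype(np.uint8)
_,lab=cv2.connectedComponents(m); mm=(lab==lab[100,300]).astype(np.uint8)
c=max(cv2.findContours(mm,cv2.RETR_EXTERNAL,cv2.CHAIN_APPROX_NONE)[0],key=len).reshape(-1,2); 
c=c[c[:,1]<160]; C=circ_robust(unproj(p,c,.084)); print("hub",C,bd(C[0]))
for z,uv in((.087,(314,209)),(.123,(313.5,226))): print(bd(unproj(p,uv,z)[0]))
```

```text
cap [[ 0.52853137 -0.06018912]] [0.00223686 0.00228967]
hub (array([ 0.52870168, -0.06171846]), np.float64(0.07423660460316917)) [0.00198565 0.00077152]
[0.05571184 0.01308601]
[0.05658138 0.01273595]
```

View pics/k2.png

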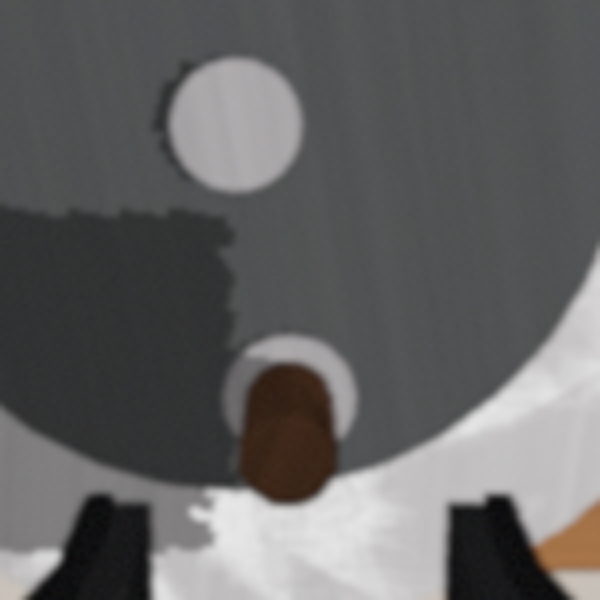

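Run:
```python
import pickle
from bench import r
from h import *
p=pickle.load(open("pics/k_wrist.pkl","rb")); s=r.read_state()
R=Rn.from_quat(s["eef_rot"]).as_matrix()
T=np.array(p["camera_from_world"]); c=-T[:3,:3].T@T[:3,3]
print("cam in tool",R.T@(c-s["ee_pos"]),"cam axes in tool\n",(T[:3,:3]@R).round(4))
for x in (-.01,0,.01):
  for z in(-.037,-.028,-.019,0,.011):
    print(x,z,[proj(p,[s["ee_pos"]+R@[x,y,z]])[0].round(1).tolist() for y in(-.02,0,.02)])
print(s["ee_pos"])
```

```text
cam in tool [ 7.56772221e-02 -1.33541315e-04 -1.90232637e-01] cam axes in tool
 [[-4.000e-04  1.000e+00 -3.000e-04]
 [-9.607e-01 -5.000e-04 -2.777e-01]
 [-2.777e-01  2.000e-04  9.607e-01]]
-0.01 -0.037 [[277.0, 274.9], [314.5, 274.9], [351.9, 274.9]]
-0.01 -0.028 [[278.8, 266.9], [314.4, 266.9], [350.1, 266.9]]
-0.01 -0.019 [[280.4, 259.6], [314.4, 259.6], [348.5, 259.6]]
-0.01 0 [[283.4, 246.2], [314.4, 246.2], [345.4, 246.2]]
-0.01 0.011 [[284.8, 239.5], [314.4, 239.5], [343.9, 239.5]]
0 -0.037 [[276.4, 257.9], [314.5, 257.9], [352.5, 257.9]]
0 -0.028 [[278.2, 250.6], [314.4, 250.6], [350.7, 250.6]]
0 -0.019 [[279.9, 243.9], [314.4, 244.0], [349.0, 243.9]]
0 0 [[282.9, 231.8], [314.4, 231.8], [345.9, 231.7]]
0 0.011 [[284.4, 225.7], [314.4, 225.6], [344.3, 225.6]]
0.01 -0.037 [[275.7, 240.3], [314.4, 240.3], [353.2, 240.3]]
0.01 -0.028 [[277.6, 233.7], [314.4, 233.7], [351.3, 233.7]]
0.01 -0.019 [[279.3, 227.8], [314.4, 227.8], [349.5, 227.7]]
0.01 0 [[282.5, 216.9], [314.4, 216.9], [346.3, 216.8]]
0.01 0.011 [[284.0, 211.4], [314.4, 211.4], [344.7, 211.4]]
[ 0.57517442 -0.03557794  0.14069101]
```

```bash
sed -i 's/^AX=np.array(\[.527,-.063\])/AX=np.array([.5285,-.0615])/' h.py; python3 -m jog '[[-0.25,-0.05,1,0,0,0,-0.08],[0,0,1.6,0,0,0,-0.08],[0,0,1.6,0,0,0,-0.08],[0,0,1.6,0,0,0,-0.08],[0,0,1.2,0,0,0,-0.08],[0,0,0.5,0,0,0,-0.08],[0,0,0,0,0,0,-0.08]]' 12; python3 nd.py .19 wrist side; cp pics/last_w.png pics/l_w.png
```

```text
time: 11.88
ee_pos: [0.578, -0.0367, 0.0658]
eef_rot: [-0.138, 0.99, 0.0, -0.0]
ft_force: [0.3, -0.7, -0.9]
width: 0.0399
t 11.88 w 0.0399 F [ 0.3 -0.7 -0.9] board [0.0544 0.0105] z 0.0658 ang 10.9
wrist [ 3.168662e+02  5.685980e+01 -6.200000e-03  7.500000e-03] mm 10.56
side [ 1.462051e+02  7.868210e+01 -1.200000e-03  2.500000e-03] mm 4.87
pics/n11.88_side.png
```

View pics/l_w.png

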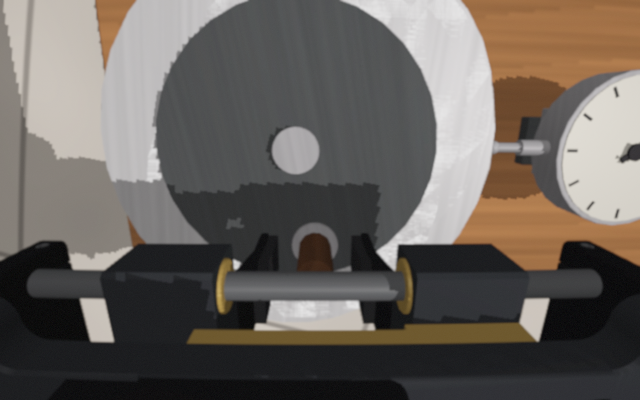

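```bash
python3 -m jog '[[0,0,0,0,0,0,-0.5],[0,0,0,0,0,0,-0.7],[0,0,0,0,0,0,-0.7],[0,0,0,0,0,0,-0.7]]' 10; python3 nd.py .192 side top
```

```text
time: 12.48
ee_pos: [0.5781, -0.0366, 0.0661]
eef_rot: [-0.139, 0.99, 0.0, 0.0]
ft_force: [-1.1, -0.3, 1.2]
width: 0.0174
t 12.47 w 0.0174 F [-1.1 -0.3  1.2] board [0.0545 0.0105] z 0.0661 ang 10.9
side [144.3289  78.822    0.       0.    ] mm 4.81
pics/n12.47_side.png
top [ 1.420726e+02  9.514590e+01  5.000000e-03 -7.500000e-03] mm 4.74
pics/n12.47_top.png
```

```bash
python3 -c "
import math
for k in range(0,64):
    f=math.radians(13.9+6*k); print(round(16.9+6*k,1),'%.2f,%.2f'%(.576*math.sin(f),.576*math.cos(f)),end=' | ' if k%4<3 else '\n')
"
python3 -m jog '[[0.14,0.56,0,0,0,0,-0.7],[0.20,0.54,0,0,0,0,-0.7],[0.25,0.52,0,0,0,0,-0.7],[0.30,0.49,0,0,0,0,-0.7]]' 10; python3 nd.py .192 side
```

```text
16.9 0.14,0.56 | 22.9 0.20,0.54 | 28.9 0.25,0.52 | 34.9 0.30,0.49
40.9 0.35,0.45 | 46.9 0.40,0.42 | 52.9 0.44,0.37 | 58.9 0.48,0.32
64.9 0.51,0.27 | 70.9 0.53,0.22 | 76.9 0.55,0.16 | 82.9 0.57,0.10
88.9 0.57,0.04 | 94.9 0.58,-0.02 | 100.9 0.57,-0.08 | 106.9 0.56,-0.14
112.9 0.54,-0.20 | 118.9 0.52,-0.25 | 124.9 0.49,-0.30 | 130.9 0.45,-0.35
136.9 0.42,-0.40 | 142.9 0.37,-0.44 | 148.9 0.32,-0.48 | 154.9 0.27,-0.51
160.9 0.22,-0.53 | 166.9 0.16,-0.55 | 172.9 0.10,-0.57 | 178.9 0.04,-0.57
184.9 -0.02,-0.58 | 190.9 -0.08,-0.57 | 196.9 -0.14,-0.56 | 202.9 -0.20,-0.54
208.9 -0.25,-0.52 | 214.9 -0.30,-0.49 | 220.9 -0.35,-0.45 | 226.9 -0.40,-0.42
232.9 -0.44,-0.37 | 238.9 -0.48,-0.32 | 244.9 -0.51,-0.27 | 250.9 -0.53,-0.22
256.9 -0.55,-0.16 | 262.9 -0.57,-0.10 | 268.9 -0.57,-0.04 | 274.9 -0.58,0.02
280.9 -0.57,0.08 | 286.9 -0.56,0.14 | 292.9 -0.54,0.20 | 298.9 -0.52,0.25
304.9 -0.49,0.30 | 310.9 -0.45,0.35 | 316.9 -0.42,0.40 | 322.9 -0.37,0.44
328.9 -0.32,0.48 | 334.9 -0.27,0.51 | 340.9 -0.22,0.53 | 346.9 -0.16,0.55
352.9 -0.10,0.57 | 358.9 -0.04,0.57 | 364.9 0.02,0.58 | 370.9 0.08,0.57
376.9 0.14,0.56 | 382.9 0.20,0.54 | 388.9 0.25,0.52 | 394.9 0.30,0.49
time: 13.08
ee_pos: [0.5636, -0.0184, 0.0661]
eef_rot: [-0.139, 0.99, 0.0, 0.0]
ft_force: [4.7, -2.0, 0.7]
width: 0.0175
t 13.07 w 0.0175 F [ 4.7 -2.   0.7] board [0.0455 0.0319] z 0.0661 ang 35.1
side [144.2955  78.5867   0.       0.    ] mm 4.81
pics/n13.07_side.png
```

```bash
J="python3 -m jog"; N="python3 nd.py .192 side"
python3 -m jog '[[0.35,0.45,0,0,0,0,-0.7],[0.40,0.42,0,0,0,0,-0.7]]' 10 >/dev/null; $N
python3 -m jog '[[0.44,0.37,0,0,0,0,-0.7],[0.48,0.32,0,0,0,0,-0.7]]' 10 >/dev/null; $N
python3 -m jog '[[0.51,0.27,0,0,0,0,-0.7],[0.53,0.22,0,0,0,0,-0.7]]' 10 >/dev/null; $N
python3 -m jog '[[0.55,0.16,0,0,0,0,-0.7],[0.57,0.10,0,0,0,0,-0.7]]' 10 >/dev/null; $N
```

```text
t 13.38 w 0.0178 F [ 3.1 -1.  -0. ] board [0.038  0.0406] z 0.0661 ang 46.9
side [144.2854  79.3      0.       0.    ] mm 4.81
pics/n13.38_side.png
t 13.68 w 0.0176 F [4.5 0.9 1.2] board [0.0288 0.0476] z 0.066 ang 58.8
side [144.3509  78.8741   0.       0.    ] mm 4.81
pics/n13.68_side.png
t 13.97 w 0.0175 F [4.2 1.5 1.1] board [0.0183 0.0524] z 0.066 ang 70.7
side [144.2746  78.5679   0.       0.    ] mm 4.81
pics/n13.97_side.png
t 14.28 w 0.0176 F [4.8 2.4 0.2] board [0.0072 0.055 ] z 0.066 ang 82.5
side [ 1.740444e+02  8.714830e+01 -1.200000e-03  2.500000e-03] mm 5.8
pics/n14.28_side.png
```

```bash
N="python3 nd.py .192 side"
python3 -m jog '[[0.57,0.04,0,0,0,0,-0.7]]' 10 >/dev/null; $N
python3 -m jog '[[0.58,-0.02,0,0,0,0,-0.7]]' 10 >/dev/null; $N
python3 -m jog '[[0.57,-0.08,0,0,0,0,-0.7]]' 10 >/dev/null; $N
python3 -m jog '[[0.56,-0.14,0,0,0,0,-0.7]]' 10 >/dev/null; $N
```

```text
t 14.45 w 0.0178 F [4.2 2.8 1.6] board [0.0017 0.0554] z 0.066 ang 88.2
side [ 2.100538e+02  9.808070e+01 -3.700000e-03 -7.500000e-03] mm 7.0
pics/n14.45_side.png
t 14.62 w 0.0174 F [4.  4.2 2.2] board [-0.004   0.0552] z 0.066 ang 94.1
side [ 2.400486e+02  8.864640e+01 -7.500000e-03 -5.000000e-03] mm 8.0
pics/n14.62_side.png
t 14.8 w 0.0176 F [3.9 4.5 2.5] board [-0.0097  0.0545] z 0.066 ang 100.1
side [ 2.604458e+02  8.507600e+01 -7.500000e-03 -1.200000e-03] mm 8.68
pics/n14.80_side.png
t 14.97 w 0.0175 F [2.5 4.9 2.5] board [-0.0154  0.0531] z 0.066 ang 106.2
side [ 2.668391e+02  7.106960e+01 -7.500000e-03  0.000000e+00] mm 8.89
pics/n14.97_side.png
```

```bash
N="python3 nd.py .192 side"
python3 -m jog '[[0.54,-0.20,0,0,0,0,-0.7]]' 10 >/dev/null; $N
python3 -m jog '[[0.52,-0.25,0,0,0,0,-0.7]]' 10 >/dev/null; $N
python3 -m jog '[[0.49,-0.30,0,0,0,0,-0.7]]' 10 >/dev/null; $N
```

```text
t 15.15 w 0.0177 F [1.5 5.  3.3] board [-0.0209  0.0511] z 0.066 ang 112.2
side [ 2.539152e+02  5.901450e+01 -7.500000e-03 -2.500000e-03] mm 8.46
pics/n15.15_side.png
t 15.32 w 0.0176 F [0.6 4.9 3.7] board [-0.0261  0.0486] z 0.066 ang 118.3
side [4.54740e+01 5.55405e+01 7.50000e-03 7.50000e-03] mm 1.52
pics/n15.32_side.png
t 15.5 w 0.0179 F [1.1 4.  4.1] board [-0.0311  0.0455] z 0.066 ang 124.4
side [4.01059e+01 6.16985e+01 7.50000e-03 7.50000e-03] mm 1.34
pics/n15.50_side.png
```

View pics/n14.97_side.png

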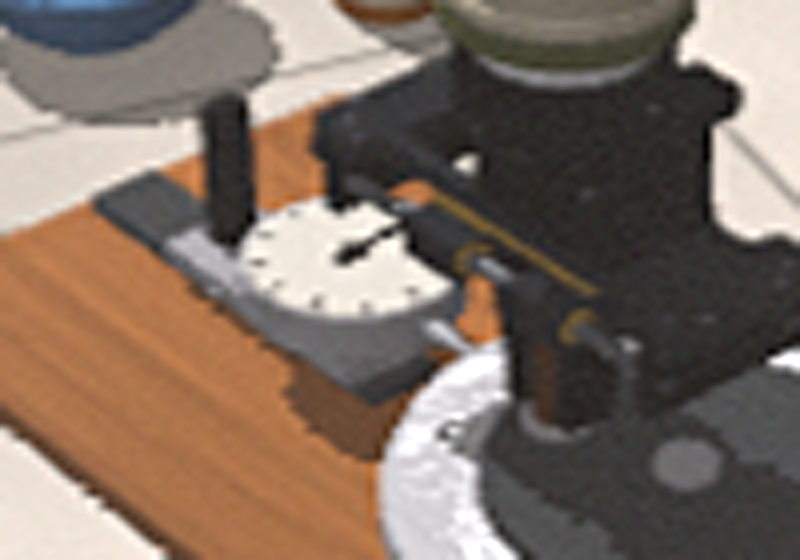

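```bash
python3 - <<'E'
s=open("h.py").read()
s=s.replace("def needle(p,dy):","def needle(p,dy,C=None):").replace("    for ox in offs:\n        for oy in offs:","    OX=offs if C is None else C[0]+np.array([-.001,0,.001]); OY=offs if C is None else C[1]+np.array([-.001,0,.001])\n    for ox in OX:\n        for oy in OY:")
open("h.py","w").write(s)
s=open("nd.py").read()
s=s.replace("a=needle(p,dy)","cv2.imwrite(f\"pics/full{s['time']:.2f}_{n}.png\",p['frame'][:,:,::-1]); a=needle(p,dy,{'side':(0,0),'top':(.005,-.0075)}.get(n) if dy==.192 else None)")
open("nd.py","w").write(s)
E
python3 nd.py .192 side top wrist
```

```text
t 15.55 w 0.0173 F [-4.2  2.7  8.7] board [-0.0322  0.0447] z 0.0659 ang 125.7
side [ 1.915611e+02  1.791910e+01 -1.000000e-03  1.000000e-03] mm 6.39
pics/n15.55_side.png
top [ 1.752305e+02  3.920040e+01  4.000000e-03 -6.500000e-03] mm 5.84
pics/n15.55_top.png
wrist [ 3.544183e+02  2.402010e+01  3.800000e-03 -7.500000e-03] mm 11.81
```

```bash
ls -t pics | head -8; cp pics/last_w.png pics/o_w.png
python3 - <<'E'
import cv2,glob
a=cv2.imread(sorted(glob.glob("pics/n15*_side.png"))[-1]);b=cv2.imread(sorted(glob.glob("pics/n15*_top.png"))[-1]); cv2.imwrite("pics/o.png",cv2.resize(cv2.vconcat([a,b]),(429,600)))
E
```

```text
last_w.png
full15.55_wrist.png
n15.55_top.png
full15.55_top.png
n15.55_side.png
full15.55_side.png
n15.50_side.png
n15.32_side.png
```

View pics/o.png

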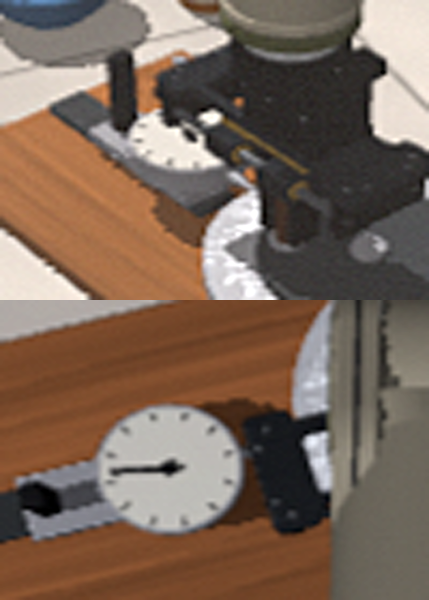

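View pics/o_w.png

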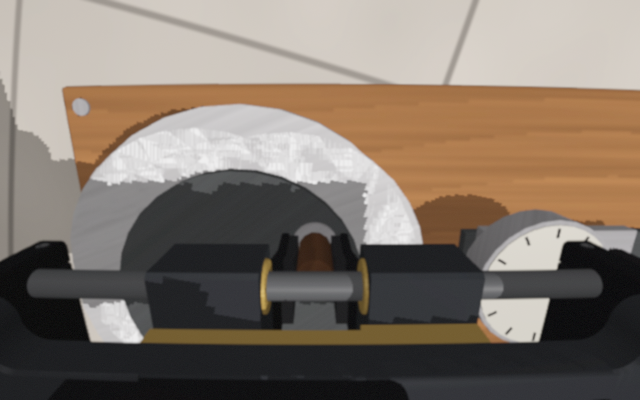

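Run:
```python
import pickle
from h import *
import h
p=pickle.load(open("pics/k_top.pkl","rb")); 
for dy in(.184,.187):
    print(needle(p,dy))
p["frame"]=cv2.imread("pics/full15.55_top.png")[:,:,::-1].copy()
for dy in(.184,.187):
    print(needle(p,dy))
# white-blob dial centre top
f=p["frame"]; hsv=cv2.cvtColor(f,cv2.COLOR_RGB2HSV); m=((hsv[...,2]>150)&(hsv[...,1]<50)).astype(np.uint8)
u=proj(p,[[*(AX+.185*BY),.08]])[0].astype(int); _,lab=cv2.connectedComponents(m)
w=lab[u[1]-8:u[1]+9,u[0]-8:u[0]+9]; l=np.bincount(w[w>0]).argmax()
c=max(cv2.findContours((lab==l).astype(np.uint8),0,1)[0],key=len).reshape(-1,2); C=circ_robust(unproj(p,c,.08)); print(C,bd(C[0]))
```

```text
(np.float64(143.97147722449134), np.float64(100.51773738920618), np.float64(0.006250000000000002), np.float64(-0.0024999999999999988))
(np.float64(142.29103355418235), np.float64(100.26592463955433), np.float64(0.007500000000000003), np.float64(-0.0062499999999999995))
(np.float64(194.12019890392153), np.float64(101.61154615003757), np.float64(-0.003749999999999999), np.float64(0.0025000000000000022))
(np.float64(196.14841369482394), np.float64(101.36685162102583), np.float64(-0.003749999999999999), np.float64(0.0025000000000000022))Traceback (most recent call last):
  File "<stdin>", line 13, in <module>
ValueError: attempt to get argmax of an empty sequence
```

```bash
sed -i "s/'top':(.005,-.0075)/'top':(-.002,.0005)/" nd.py
python3 - <<'E'
import pickle
from h import *
p=pickle.load(open("pics/k_top.pkl","rb")); print(needle(p,.192,(-.002,.0005)))
p["frame"]=cv2.imread("pics/full15.55_top.png")[:,:,::-1].copy(); print(needle(p,.192,(-.002,.0005)))
E
N="python3 nd.py .192 top side"
python3 -m jog '[[0.45,-0.35,0,0,0,0,-0.7]]' 10 >/dev/null; $N
python3 -m jog '[[0.42,-0.40,0,0,0,0,-0.7],[0.37,-0.44,0,0,0,0,-0.7]]' 10 >/dev/null; $N
python3 -m jog '[[0.32,-0.48,0,0,0,0,-0.7],[0.27,-0.51,0,0,0,0,-0.7]]' 10 >/dev/null; $N
```

```text
(np.float64(144.56706599933418), np.float64(88.42144746098289), np.float64(-0.001), np.float64(-0.0005))
(np.float64(196.15988847940432), np.float64(97.43129732157189), np.float64(-0.003), np.float64(0.0005))
t 15.82 w 0.0176 F [-0.2  4.4  5.3] board [-0.0357  0.0419] z 0.0659 ang 130.4
top [ 1.578592e+02  8.670460e+01 -2.000000e-03  1.500000e-03] mm 5.26
pics/n15.82_top.png
side [1.458315e+02 2.178490e+01 0.000000e+00 1.000000e-03] mm 4.86
pics/n15.82_side.png
t 16.18 w 0.0172 F [0.5 4.8 4.6] board [-0.0438  0.0332] z 0.066 ang 142.9
top [ 1.444405e+02  8.836530e+01 -1.000000e-03 -5.000000e-04] mm 4.81
pics/n16.18_top.png
side [2.57460e+00 3.19482e+01 0.00000e+00 1.00000e-03] mm 0.09
pics/n16.18_side.png
t 16.52 w 0.0177 F [1.3 3.8 4.5] board [-0.0497  0.0231] z 0.066 ang 155.1
top [ 1.444558e+02  8.842100e+01 -1.000000e-03 -5.000000e-04] mm 4.82
pics/n16.52_top.png
side [ 1.70101e+01  4.15111e+01 -1.00000e-03  1.00000e-03] mm 0.57
pics/n16.52_side.png
```

```bash
N="python3 nd.py .192 top"
python3 -m jog '[[0.22,-0.53,0,0,0,0,-0.7],[0.16,-0.55,0,0,0,0,-0.7]]' 10 >/dev/null; $N
python3 -m jog '[[0.10,-0.57,0,0,0,0,-0.7],[0.04,-0.57,0,0,0,0,-0.7]]' 10 >/dev/null; $N
python3 -m jog '[[-0.02,-0.58,0,0,0,0,-0.7],[-0.08,-0.57,0,0,0,0,-0.7]]' 10 >/dev/null; $N
python3 -m jog '[[-0.14,-0.56,0,0,0,0,-0.7],[-0.20,-0.54,0,0,0,0,-0.7]]' 10 >/dev/null; $N
```

```text
t 16.88 w 0.0175 F [0.8 4.2 4.4] board [-0.0534  0.0123] z 0.0659 ang 167.1
top [ 1.444707e+02  8.837300e+01 -1.000000e-03 -5.000000e-04] mm 4.82
pics/n16.88_top.png
t 17.18 w 0.0179 F [0.8 3.4 4.6] board [-0.0547  0.001 ] z 0.0659 ang 179.0
top [ 1.443861e+02  8.902560e+01 -1.000000e-03 -5.000000e-04] mm 4.81
pics/n17.18_top.png
t 17.48 w 0.0174 F [-0.1  3.9  5.2] board [-0.0536 -0.0104] z 0.0659 ang -169.1
top [ 1.443857e+02  8.859710e+01 -1.000000e-03 -5.000000e-04] mm 4.81
pics/n17.48_top.png
t 17.77 w 0.0176 F [-1.3  4.6  6.6] board [-0.0502 -0.0213] z 0.0659 ang -157.0
top [ 1.460573e+02  8.857230e+01 -3.000000e-03  1.500000e-03] mm 4.87
pics/n17.77_top.png
```

```bash
N="python3 nd.py .192 top"
python3 -m jog '[[-0.25,-0.52,0,0,0,0,-0.7],[-0.30,-0.49,0,0,0,0,-0.7]]' 10 >/dev/null; $N
python3 -m jog '[[-0.35,-0.45,0,0,0,0,-0.7],[-0.40,-0.42,0,0,0,0,-0.7]]' 10 >/dev/null; $N
python3 -m jog '[[-0.44,-0.37,0,0,0,0,-0.7],[-0.48,-0.32,0,0,0,0,-0.7]]' 10 >/dev/null; $N
python3 -m jog '[[-0.51,-0.27,0,0,0,0,-0.7],[-0.53,-0.22,0,0,0,0,-0.7]]' 10 >/dev/null; $N
```

```text
t 18.07 w 0.0175 F [-0.7  4.1  6.5] board [-0.0447 -0.0312] z 0.0659 ang -145.0
top [ 1.462296e+02  8.875450e+01 -2.000000e-03 -5.000000e-04] mm 4.87
pics/n18.07_top.png
t 18.38 w 0.0175 F [-2.2  5.1  8.7] board [-0.0372 -0.0398] z 0.0659 ang -133.0
top [ 1.462576e+02  8.960660e+01 -2.000000e-03 -5.000000e-04] mm 4.88
pics/n18.38_top.png
t 18.68 w 0.0177 F [-1.5  4.9  8.5] board [-0.0281 -0.0467] z 0.0659 ang -121.0
top [ 1.462184e+02  9.029560e+01 -2.000000e-03 -5.000000e-04] mm 4.87
pics/n18.68_top.png
t 18.98 w 0.0176 F [-4.1  4.9  9.5] board [-0.0179 -0.0515] z 0.0659 ang -109.1
top [ 1.462197e+02  9.006230e+01 -2.000000e-03 -5.000000e-04] mm 4.87
pics/n18.98_top.png
```

```bash
N="python3 nd.py .192 top"
python3 -m jog '[[-0.55,-0.16,0,0,0,0,-0.7],[-0.57,-0.10,0,0,0,0,-0.7]]' 10 >/dev/null; $N
python3 -m jog '[[-0.57,-0.04,0,0,0,0,-0.7],[-0.58,0.02,0,0,0,0,-0.7]]' 10 >/dev/null; $N
python3 -m jog '[[-0.57,0.08,0,0,0,0,-0.7],[-0.56,0.14,0,0,0,0,-0.7]]' 10 >/dev/null; $N
python3 -m jog '[[-0.54,0.20,0,0,0,0,-0.7],[-0.52,0.25,0,0,0,0,-0.7]]' 10 >/dev/null; $N
```

```text
t 19.27 w 0.0178 F [-4.5  4.5  9.2] board [-0.0068 -0.0542] z 0.0659 ang -97.2
top [ 1.462607e+02  9.066570e+01 -2.000000e-03 -5.000000e-04] mm 4.88
pics/n19.27_top.png
t 19.57 w 0.0177 F [-5.5  4.6 11.5] board [ 0.0044 -0.0545] z 0.0659 ang -85.4
top [ 1.462312e+02  9.045020e+01 -2.000000e-03 -5.000000e-04] mm 4.87
pics/n19.57_top.png
t 19.88 w 0.0178 F [-7.   2.3 10.6] board [ 0.0155 -0.0525] z 0.0659 ang -73.6
top [ 1.462292e+02  8.992490e+01 -2.000000e-03 -5.000000e-04] mm 4.87
pics/n19.88_top.png
t 20.18 w 0.0176 F [-6.6  0.8 11.4] board [ 0.0258 -0.0484] z 0.0659 ang -61.9
top [ 1.443957e+02  9.001080e+01 -1.000000e-03 -5.000000e-04] mm 4.81
pics/n20.18_top.png
```

```bash
N="python3 nd.py .192 top"
python3 -m jog '[[-0.49,0.30,0,0,0,0,-0.7],[-0.45,0.35,0,0,0,0,-0.7]]' 10 >/dev/null; $N
python3 -m jog '[[-0.42,0.40,0,0,0,0,-0.7],[-0.37,0.44,0,0,0,0,-0.7]]' 10 >/dev/null; $N
python3 -m jog '[[-0.32,0.48,0,0,0,0,-0.7],[-0.27,0.51,0,0,0,0,-0.7]]' 10 >/dev/null; $N
python3 -m jog '[[-0.22,0.53,0,0,0,0,-0.7],[-0.16,0.55,0,0,0,0,-0.7]]' 10 >/dev/null; $N
```

```text
t 20.48 w 0.0175 F [-6.1 -0.5 10.5] board [ 0.0351 -0.0423] z 0.0659 ang -50.3
top [ 1.444897e+02  8.992100e+01 -1.000000e-03 -5.000000e-04] mm 4.82
pics/n20.48_top.png
t 20.77 w 0.0176 F [-4.7 -1.9  8.8] board [ 0.0429 -0.0346] z 0.0659 ang -38.9
top [ 1.754151e+02  8.577000e+01 -2.000000e-03  1.500000e-03] mm 5.85
pics/n20.77_top.png
t 21.07 w 0.0178 F [-2.9 -3.9  7.3] board [ 0.049  -0.0253] z 0.0659 ang -27.3
top [ 2.049463e+02  9.234670e+01 -2.000000e-03 -5.000000e-04] mm 6.83
pics/n21.07_top.png
t 21.38 w 0.0178 F [ 0.5 -4.4  4.7] board [ 0.0533 -0.0146] z 0.066 ang -15.3
top [ 1.912108e+02  9.014320e+01 -2.000000e-03 -5.000000e-04] mm 6.37
pics/n21.38_top.png
```

Lesser bulge (2 mm) near −25°, consistent with the main one near 105° (130° apart). Completing the turn past the start.

```bash
N="python3 nd.py .192 top"
python3 -m jog '[[-0.10,0.57,0,0,0,0,-0.7],[-0.04,0.57,0,0,0,0,-0.7]]' 10 >/dev/null; $N
python3 -m jog '[[0.02,0.58,0,0,0,0,-0.7],[0.08,0.57,0,0,0,0,-0.7]]' 10 >/dev/null; $N
python3 -m jog '[[0.14,0.56,0,0,0,0,-0.7],[0.20,0.54,0,0,0,0,-0.7]]' 10 >/dev/null; $N
python3 -m jog '[[0.25,0.52,0,0,0,0,-0.7],[0.30,0.49,0,0,0,0,-0.7]]' 10 >/dev/null; $N
```

```text
t 21.68 w 0.0173 F [ 1.  -3.5  4.6] board [ 0.0554 -0.0017] z 0.066 ang -1.8
top [ 1.445256e+02  8.887470e+01 -1.000000e-03 -5.000000e-04] mm 4.82
pics/n21.68_top.png
t 21.98 w 0.0174 F [ 1.4 -3.3  5.2] board [0.0545 0.0107] z 0.066 ang 11.1
top [ 1.456267e+02  8.631990e+01 -2.000000e-03  5.000000e-04] mm 4.85
pics/n21.98_top.png
t 22.27 w 0.0172 F [ 2.3 -2.7  4.4] board [0.0511 0.022 ] z 0.066 ang 23.3
top [ 1.456306e+02  8.631530e+01 -2.000000e-03  5.000000e-04] mm 4.85
pics/n22.27_top.png
t 22.57 w 0.0177 F [ 3.4 -3.3  4.7] board [0.0455 0.032 ] z 0.066 ang 35.2
top [ 1.45627e+02  8.65009e+01 -2.00000e-03  5.00000e-04] mm 4.85
pics/n22.57_top.png
```

```bash
N="python3 nd.py .192 top"
python3 -m jog '[[0.35,0.45,0,0,0,0,-0.7],[0.40,0.42,0,0,0,0,-0.7],[0.44,0.37,0,0,0,0,-0.7],[0.48,0.32,0,0,0,0,-0.7],[0.51,0.27,0,0,0,0,-0.7],[0.53,0.22,0,0,0,0,-0.7],[0.55,0.16,0,0,0,0,-0.7],[0,0,0,0,0,0,-0.7]]' 10 >/dev/null; $N
python3 -m jog '[[0.57,0.10,0,0,0,0,-0.7],[0,0,0,0,0,0,-0.7]]' 10 >/dev/null; $N
python3 -m jog '[[0.57,0.04,0,0,0,0,-0.7],[0,0,0,0,0,0,-0.7]]' 10 >/dev/null; $N
python3 -m jog '[[0.58,-0.02,0,0,0,0,-0.7],[0,0,0,0,0,0,-0.7]]' 10 >/dev/null; $N
python3 -m jog '[[0.57,-0.08,0,0,0,0,-0.7],[0,0,0,0,0,0,-0.7]]' 10 >/dev/null; $N
python3 -m jog '[[0.56,-0.14,0,0,0,0,-0.7],[0,0,0,0,0,0,-0.7]]' 10 >/dev/null; $N
```

```text
t 23.62 w 0.0177 F [-2.   1.9  9.9] board [0.0116 0.0543] z 0.0659 ang 77.9
top [ 1.445379e+02  8.807720e+01 -1.000000e-03 -5.000000e-04] mm 4.82
pics/n23.62_top.png
t 23.93 w 0.0175 F [-1.1  1.6  9. ] board [0.0061 0.0551] z 0.0659 ang 83.7
top [ 1.825617e+02  8.953040e+01 -2.000000e-03 -5.000000e-04] mm 6.09
pics/n23.93_top.png
t 24.23 w 0.0176 F [-1.2  2.1  8.2] board [0.0004 0.0554] z 0.0659 ang 89.6
top [ 2.186124e+02  9.061910e+01 -1.000000e-03 -5.000000e-04] mm 7.29
pics/n24.23_top.png
t 24.52 w 0.0177 F [-1.3  2.   8.2] board [-0.0055  0.0551] z 0.0659 ang 95.7
top [ 2.481155e+02  9.007850e+01 -3.000000e-03 -5.000000e-04] mm 8.27
pics/n24.52_top.png
t 24.82 w 0.0176 F [-1.4  0.9  9.2] board [-0.0112  0.0542] z 0.0659 ang 101.7
top [ 2.61251e+02  8.61220e+01 -3.00000e-03 -5.00000e-04] mm 8.71
pics/n24.82_top.png
t 25.12 w 0.0174 F [-1.8  1.9  9.4] board [-0.0169  0.0527] z 0.0659 ang 107.8
top [ 2.626174e+02  8.747440e+01 -3.000000e-03 -5.000000e-04] mm 8.75
pics/n25.12_top.png
```

```bash
N="python3 nd.py .192 top"
python3 -m jog '[[0.54,-0.20,0,0,0,0,-0.7],[0,0,0,0,0,0,-0.7]]' 10 >/dev/null; $N
python3 -m jog '[[0.52,-0.25,0,0,0,0,-0.7],[0,0,0,0,0,0,-0.7]]' 10 >/dev/null; $N
python3 -m jog '[[0.49,-0.30,0,0,0,0,-0.7],[0,0,0,0,0,0,-0.7]]' 10 >/dev/null; $N
python3 -m jog '[[0.45,-0.35,0,0,0,0,-0.7],[0,0,0,0,0,0,-0.7]]' 10 >/dev/null; $N
python3 - <<'E'
import glob,cv2
fs=sorted(glob.glob("pics/n2[45]*_top.png")+glob.glob("pics/n26*_top.png"),key=lambda s:float(s.split('/n')[1].split('_')[0]))[:9]
t=[cv2.resize(cv2.imread(f)[80:420,150:550],(266,200)) for f in fs]
while len(t)<9: t.append(t[-1]*0)
cv2.imwrite("pics/q.png",cv2.vconcat([cv2.hconcat(t[i:i+3]) for i in(0,3,6)])); print(fs)
E
```

```text
t 25.43 w 0.0176 F [-1.8  1.2 10. ] board [-0.0224  0.0505] z 0.0659 ang 113.9
top [ 2.502836e+02  8.740370e+01 -1.000000e-03 -5.000000e-04] mm 8.34
pics/n25.43_top.png
t 25.73 w 0.0176 F [-2.5 -0.3  9.3] board [-0.0276  0.0478] z 0.0659 ang 120.0
top [ 2.276147e+02  8.671630e+01 -2.000000e-03 -5.000000e-04] mm 7.59
pics/n25.73_top.png
t 26.02 w 0.0176 F [-1.   0.3  9.9] board [-0.0324  0.0446] z 0.0659 ang 126.0
top [ 1.959418e+02  9.307640e+01 -3.000000e-03  5.000000e-04] mm 6.53
pics/n26.02_top.png
t 26.32 w 0.0174 F [-0.8  0.4  8. ] board [-0.0367  0.0411] z 0.0659 ang 131.8
top [ 1.492012e+02  8.968160e+01 -2.000000e-03 -5.000000e-04] mm 4.97
pics/n26.32_top.png
['pics/n24.23_top.png', 'pics/n24.52_top.png', 'pics/n24.82_top.png', 'pics/n25.12_top.png', 'pics/n25.43_top.png', 'pics/n25.73_top.png', 'pics/n26.02_top.png', 'pics/n26.32_top.png']
```

View pics/q.png

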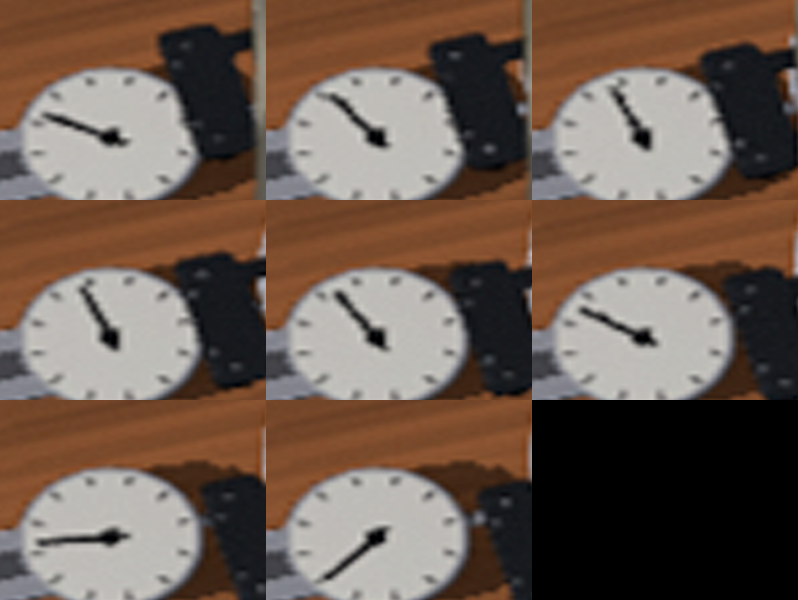

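```bash
N="python3 nd.py .192 top"
python3 -m jog '[[-0.45,0.35,0,0,0,0,-0.7],[-0.49,0.30,0,0,0,0,-0.7],[-0.52,0.25,0,0,0,0,-0.7],[-0.54,0.20,0,0,0,0,-0.7],[0,0,0,0,0,0,-0.7]]' 10 >/dev/null; $N
python3 -m jog '[[-0.56,0.14,0,0,0,0,-0.7],[0,0,0,0,0,0,-0.7]]' 10 >/dev/null; $N
python3 -m jog '[[-0.57,0.08,0,0,0,0,-0.7],[0,0,0,0,0,0,-0.7]]' 10 >/dev/null; $N
python3 -m jog '[[0.57,-0.08,0,0,0,0,-0.7],[0.33,-0.07,0,0,0,0,-0.7],[0,0,0,0,0,0,-0.7],[0,0,0,0,0,0,-0.7]]' 10 >/dev/null; $N
```

```text
t 27.0 w 0.0177 F [-0.7  1.7  9.4] board [-0.0164  0.0528] z 0.0659 ang 107.2
top [ 2.626945e+02  8.681140e+01 -2.000000e-03 -5.000000e-04] mm 8.76
pics/n27.00_top.png
t 27.3 w 0.0176 F [0.9 3.4 8.3] board [-0.0108  0.0543] z 0.0659 ang 101.3
top [ 2.603174e+02  8.651720e+01 -3.000000e-03 -5.000000e-04] mm 8.68
pics/n27.30_top.png
t 27.6 w 0.0174 F [0.8 1.7 8.2] board [-0.005   0.0552] z 0.0658 ang 95.2
top [ 2.456747e+02  8.762610e+01 -2.000000e-03 -5.000000e-04] mm 8.19
pics/n27.60_top.png
t 28.15 w 0.0175 F [-0.9  2.6  8.1] board [-0.0145  0.0534] z 0.0658 ang 105.2
top [ 2.631599e+02  8.853890e+01 -3.000000e-03 -5.000000e-04] mm 8.77
pics/n28.15_top.png
```

```bash
python3 -m jog '[[0,0,0,0,0,0,-0.5],[0,0,0,0,0,0,-0.3],[0,0,0,0,0,0,-0.1],[0,0,0,0,0,0,-0.1],[0,0,0,0,0,0,-0.1]]' 10; python3 nd.py .192 top
python3 -m jog '[[0,0,-0.5,0,0,0,-0.1],[0,0,-1.5,0,0,0,-0.1],[0,0,-2,0,0,0,-0.1],[0,0,-2,0,0,0,-0.1],[0,0,-2,0,0,0,-0.1],[0,0,-1,0,0,0,-0.1],[0,0,0,0,0,0,-0.1]]' 10; python3 nd.py .192 top side wrist; cp pics/last_w.png pics/s_w.png
```

```text
time: 28.82
ee_pos: [0.5011, -0.014, 0.0659]
eef_rot: [-0.138, 0.99, 0.0, -0.0]
ft_force: [0.4, -0.2, 0.2]
width: 0.0384
t 28.82 w 0.0384 F [ 0.4 -0.2  0.2] board [-0.0135  0.0531] z 0.0659 ang 104.3
top [ 2.632315e+02  8.889450e+01 -3.000000e-03 -5.000000e-04] mm 8.77
pics/n28.82_top.png
time: 29.75
ee_pos: [0.5016, -0.0139, 0.1567]
eef_rot: [-0.139, 0.99, 0.0, 0.001]
ft_force: [-0.3, -0.3, -1.5]
width: 0.0391
t 29.75 w 0.0391 F [-0.3 -0.3 -1.5] board [-0.013   0.0531] z 0.1567 ang 103.7
top [ 2.631605e+02  8.842100e+01 -3.000000e-03 -5.000000e-04] mm 8.77
pics/n29.75_top.png
side [2.675879e+02 9.045250e+01 1.000000e-03 1.000000e-03] mm 8.92
pics/n29.75_side.png
wrist [ 2.629662e+02  1.498599e+02 -6.200000e-03 -1.200000e-03] mm 8.77
```

View pics/s_w.png

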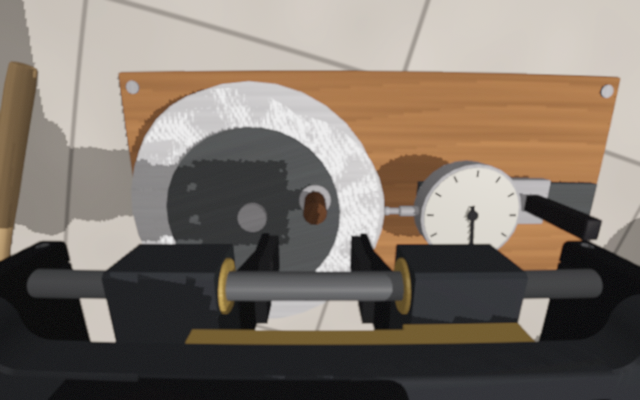

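Run:
```python
import numpy as np
from scipy.optimize import curve_fit
a=np.array([77.9,83.7,89.6,95.7,101.7,107.8,113.9,120,126,131.8,107.2,101.3,95.2,105.2]);m=np.array([4.82,6.09,7.29,8.27,8.71,8.75,8.34,7.59,6.53,4.97,8.76,8.68,8.19,8.77])
f=lambda x,c,b,h,w,:b+h*np.cos(np.clip((x-c)/w,-1,1)*np.pi/2)**2
g=lambda x,c,b,h,w:b+h*np.clip(1-((x-c)/w)**2,0,None)
for F in(f,g):
    q=curve_fit(F,a,m,[105,4.8,4,28])[0]; print(q,np.abs(F(a,*q)-m).max())
```

```text
[105.45554254  -4.86762049  13.65361464  75.2702266 ] 0.1036976098827882
[105.65797115   4.82         3.95427168  26.67113413] 0.056654454358053385
```

```bash
python3 -c "
from bench import r
s=r.read_state();print(s['time'],s['ft_force']);print(r.close_job())"
```

```text
29.9 [ 0.36981039 -0.24674826 -0.21096663]
the job is handed in; nothing more can be done
None
```

The job is done and handed in at 29.9 s. The high spot of the rim sits under the plunger, the gauge is still pressed on, and the arm is clear of everything.

- **Gauge:** I slid it in by its post until it was pressed about 4.8 mm.
- **Turn:** I turned the platter by its knob through a full turn and about 24° more, then on to the high spot. The needle ranged from 4.8 to 8.9 mm, so the plunger stayed on the rim throughout and kept about 3 mm of travel in hand.
- **Bulges:** The high spot (+4 mm) is at a knob angle of about 105.5°. The lesser one (+2 mm) is about 130° away, near -25°.
- **Final position:** The knob was left at 105.2°, about 0.3° from the fitted peak. After I let go, the top and wrist cameras read 8.77 mm and the side camera 8.92 mm. The top camera's reading did not change on release.

Four things did not go as expected:
- **First grasp missed:** The fingers closed on air above the post because their tips sit about 28 mm behind the reported TCP, not 11 mm ahead of it. Both the side and wrist views showed this. I went lower and the second grasp held; nothing was disturbed.
- **Side camera unreliable for part of the turn:** The gripper blocked its view from about 112° to 155°, so I threw out four bad readings there and used the top camera from then on.
- **Upward force while gripping the knob:** The wrist showed up to about 11 N that I could not explain. It dropped to zero on release.
- **Other items not re-checked:** I did not measure the mug, jar, mallet or bowl again at the end. The arm touched none of them that I could see.

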